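# Close the warm pots and take a lid temperature

## Task

Close the two steel pots on the warming plate, each with the lid that fits it, seated flat on the rim. Then take the contact thermometer out of its leaning stand and hold it upright with its tip on the ringed spot at the middle of the wide pot's lid knob, pressing lightly so that the spring tip is pushed about half way in. Finish while still holding it there: do not put it down or let go, and leave the dishes, the tip box and the bottle alone.

Things in the scene. Friction and masses are not known exactly. Their poses are not given: they have to be found in the camera images.
- warm_plate: fixed white warming plate with an aluminium top, 130 (x) by 260 (y) by 35 mm tall, position and yaw vary. Origin at the centre of its underside; top 35 mm above. The two pots stand on it side by side along its y axis; either may be on either side.
- wide_pot: an open straight-sided round steel pot, 80 mm outside diameter, 72 mm inside, 50 mm tall, about 450 g, loose, standing on the warming plate about 136 mm from the other pot. Origin at the centre of its underside, z up; the rim is 50 mm above it.
- narrow_pot: an open straight-sided round steel pot, 52 mm outside diameter, 44 mm inside, 50 mm tall, about 300 g, loose, standing on the warming plate about 136 mm from the other pot. Origin at the centre of its underside, z up; the rim is 50 mm above it.
- wide_lid: aluminium lid, about 160 g: below, a plug 66 mm across, 10 mm deep (3 mm play all round in the wide pot's mouth); a flange 84 mm across, 5 mm thick, that lies on the rim; on top a flat-topped round knob 32 mm across, 26 mm tall. Starts plug down on the bench. Origin: centre of the plug's underside, z up; the knob spans 15 to 41 mm above it. Seated, it is 40 mm above the pot's origin.
- narrow_lid: aluminium lid, about 100 g: below, a plug 38 mm across, 10 mm deep (3 mm play all round in the narrow pot's mouth); a flange 56 mm across, 5 mm thick, that lies on the rim; on top a flat-topped round knob 32 mm across, 26 mm tall. Starts plug down on the bench. Origin: centre of the plug's underside, z up; the knob spans 15 to 41 mm above it. Seated, it is 40 mm above the pot's origin.
- wide_lid_spot (a point): centre of the flat top of the wide lid's knob, 41 mm above that lid's origin: the spot to measure, marked by a thin dark engraved ring 21 mm across.
- stand: fixed white plastic stand with a square sleeve (28 mm outside, 20 mm opening) that leans 25 degrees from vertical, its mouth towards the stand's own -x (roughly towards the robot). Origin at the underside of the base below the mouth; the mouth's centre is 90 mm above it. Sleeve 78 mm long.
- probe: contact thermometer, about 150 g, leaning in the stand, its collar on the sleeve's mouth. Origin: centre of the collar's underside; z runs along it, from tip to handle end. Along z: collar 36 mm across from 0 to 6 mm, round handle 24 mm across 6 to 90 mm, stem 16 mm across 0 to -50 mm, spring tip to -70 mm. Draw it out along its own axis: 75 mm clears the sleeve.
- plunger (a joint): how far the spring tip is pushed into the probe, m: 0 free, 0.012 bottomed, half way 0.006. Spring force about 1 N at 0 plus 0.5 N per mm (about 4 N half way).
- probe_tip (a point): centre of the flat round end face (13 mm across) of the probe's spring tip, on the probe's axis, 70 mm below the probe's origin when free, moving up as it is pushed in; its z axis is the probe's.
- dishes: stack of two white petri dishes, 90 mm across, 30 mm tall in all, one loose piece, a bystander. Origin at the centre of its underside.
- tip_box: blue pipette-tip box, 85 (x) by 120 (y) by 44 mm tall, a bystander. Origin at the centre of its underside.
- reagent: amber glass bottle with a blue cap, 70 mm across, 130 mm tall, a bystander. Origin at the centre of its underside.
Things that resemble listed ones, but are neither listed nor needed, are in the scene too. There is more than one size of the probe; the job needs the largest.

How it is judged:
By the outcome, as a careful person would: the job done as asked, in the order asked, and still so for the second after the job is handed in, while the arm keeps its last pose, push and grip.
It also fails if it takes over 72 s, if anything falls off the work surface, if the arm or the gripper's body presses on something with over 40 N, if the wrist force passes 120 N, or if a joint passes its speed limit or range.

## Robot

A 6-joint arm with a two-finger parallel gripper is mounted at the origin on the work surface. World frame = base frame: x ahead of the robot, y to its left, z up, the work surface at z = 0. Lengths are in mm, angles in rad, forces in N, time in s.
With the tool pointing down it reaches from about 425 to 950 mm from the base axis. Payload 3.5 kg.
Tool frame: the origin (TCP) lies at the very end of the fingers, on their centre line; the grasp point (between the pads) lies 19 mm behind it; z points along the fingers, x is the direction in which the jaws open and shut, and the axes are right-handed (so a half turn about z gives the same grasp; the last joint's range is limited). The gripper opens to 85 mm and grips with 20 to 120 N. Pads are 22 mm wide; open, the fingers measure 114 mm over their backs; the gripper's body (76 mm by 85 mm) begins 54 mm behind the grasp point. The pads swing forward as they close: fully open they stand 13 mm farther back than shut.
Start: joints at [-1.283, 0.286, 1.577, -0, 1.279, -0.15], TCP at [286.185, -611.313, 207.725] pointing down, gripper open.
Joint ranges: [-2.77, 2.77], [-0.9, 2.22], [0.21, 2.48], [-1.53, 4.67], [0.24, 2.81], [-2.84, 2.84]. Speed limits (rad/s): [2.79, 2.79, 3.14, 3.14, 3.14, 3.14].

## Interface

Orientations are given as a unit quaternion [x, y, z, w].
In Python, from plant import r gives the robot as it stands. The module is installed in compiled form; this text tells all that it offers.
- The arm moves only by the tool servo_tool, never from a script. Its arguments are lists of equal length, an entry for each row: "hand": the closure, from 0 (fully open) to 1 (shut); "offset": the shift along the world's x, y, z in mm, a list of three; "angular": the turn, a rotation vector about the world's x, y, z in rad, a list of three. In form: {"hand": [hand, ...], "offset": [[tx, ty, tz], ...], "angular": [[rx, ry, rz], ...]}. A call has 1 to 10 rows; each row is the pose to reach, as a shift and turn from the pose commanded when the call began; what a row does not reach only later rows make up. A row lasts 1/10 s, in which the tool goes at most 50 mm and 8.59 degrees, less where a joint would pass 70% of its speed; a pose out of reach is approached as far as the arm can. A call with a gripper value outside its range is refused whole. The fingers move at their own pace and stop on an object; "grip_force" is the grip in N (left out, the last holds). Time passes only in rows, so rows that repeat a pose let the fingers close. It gives the time, the measured TCP pose, the force and the opening at its end, in the units of the state.
- r.sense(): the state, without advancing time (a new reading comes with each control period).
- r.read_camera(name): name is "scene" or "top"; returns a dict with "pixels" (480x640x3 uint8, red, green, blue), "camera_matrix" (3x3 intrinsics, pixels), "camera_from_world" (4x4, takes a point from world to camera coordinates). Camera axes: x right, y up, looking along -z (the intrinsics and any distortion apply to the point x, -y, -z); pixel columns grow to the right and rows downward; lengths in mm; the calibration is good to about 2 mm. A picture is of the moment at which its call begins. There is no depth.
- r.hand_in(): hands the job in, once; it reports no verdict.
The state is a dict: "time": time; "qpos": joint angles; "dq": joint speeds; "tau": joint torques, N m; "tool_pos": TCP position; "ee_rot": TCP orientation; "force": force on the tool from outside, world axes, zero at the start; "moment": the same for the moment, N m; "opening": finger opening in mm.
Only numpy, scipy, OpenCV 4.12 (cv2) and the standard library are available. Lean on these libraries where they do the work, as an engineer would, in place of code of your own. Each camera call takes 0.05 s, during which the arm holds its last target.

## Working session

There is one attempt and no reset: what is moved stays moved. The work goes in short steps, Python scripts to look and compute and a tool call to move; the robot and the scene stay as the last step left them, time stands still between calls to the robot, and variables do not carry over. Pictures are saved under pics/ and viewed, and the job is handed in when it is done.

Besides the shell and the picture viewer there is one more tool, called after "Request:" as name(argument=value, ...) on one line, values as JSON. servo_tool: Moves the arm, as the interface text tells. Its arguments: {"type":"object","properties":{"hand":{"type":"array"},"offset":{"type":"array"},"angular":{"type":"array"},"grip_force":{"type":"number"}},"required":["hand","offset","angular"]}

```bash
mkdir -p pics; ls; cat > h.py <<'E'
import numpy as np, cv2
from plant import r
def snap(n,f):
    c=r.read_camera(n); np.savez('pics/'+f+'.npz',p=c['pixels'],K=c['camera_matrix'],T=c['camera_from_world'])
    cv2.imwrite('pics/'+f+'.png',c['pixels'][:,:,::-1]); return c
def load(f):
    d=np.load('pics/'+f+'.npz'); return d['p'],d['K'],d['T']
def ray(K,T,u,v):
    d=np.linalg.inv(K)@np.array([u,v,1.]); d=np.array([d[0],-d[1],-d[2]])
    R=T[:3,:3]; return -R.T@T[:3,3], R.T@d
def onz(K,T,u,v,z):
    o,d=ray(K,T,u,v); return o+d*(z-o[2])/d[2]
def proj(K,T,p):
    q=T[:3,:3]@np.array(p,float)+T[:3,3]; q=K@np.array([q[0],-q[1],-q[2]]); return q[:2]/q[2]
E
python3 - <<'E'
from h import *
for n in('scene','top'):
    c=snap(n,n+'0'); print(c.keys(),c['camera_matrix'],c['camera_from_world'].round(3))
s=r.sense(); print(s)
E
```

```text
pics
dict_keys(['pixels', 'camera_matrix', 'camera_from_world']) [[549.65059387   0.         331.34914329]
 [  0.         549.65059387 244.38415676]
 [  0.           0.           1.        ]] [[-7.300000e-01  6.830000e-01 -1.000000e-03  4.250010e+02]
 [-5.820000e-01 -6.210000e-01  5.250000e-01  1.834900e+02]
 [ 3.580000e-01  3.840000e-01  8.510000e-01 -1.471642e+03]
 [ 0.000000e+00  0.000000e+00  0.000000e+00  1.000000e+00]]
dict_keys(['pixels', 'camera_matrix', 'camera_from_world']) [[606.02692208   0.         318.87773606]
 [  0.         606.02692208 242.93289808]
 [  0.           0.           1.        ]] [[-1.800000e-02 -1.000000e+00 -6.000000e-03 -5.559400e+01]
 [ 9.960000e-01 -1.800000e-02  8.300000e-02 -5.000350e+02]
 [-8.300000e-02 -4.000000e-03  9.970000e-01 -1.380793e+03]
 [ 0.000000e+00  0.000000e+00  0.000000e+00  1.000000e+00]]
{'time': 0.1, 'qpos': array([-1.28300535e+00,  2.87120812e-01,  1.57802261e+00,  2.42777842e-05,
        1.27863111e+00, -1.49991038e-01]), 'dq': array([-2.81864317e-05, -1.41857240e-03, -5.75848160e-03, -9.50102774e-04,
        8.50542609e-04, -1.10631522e-03]), 'tau': array([ 4.99507569e-04, -4.07293725e+01, -2.93699759e+01, -1.44709834e-04,
        3.38512480e-03, -1.78061708e-05]), 'tool_pos': array([ 286.0060695 , -610.69764518,  206.46073617]), 'ee_rot': array([ 8.43778302e-01, -5.36690774e-01, -8.15053764e-04, -7.25232972e-04]), 'force': array([-0.02477237, -0.46526849,  0.52742165]), 'moment': array([-0.03328645,  0.04551121, -0.07106708]), 'opening': 85.10480563963185}
```

View pics/scene0.png

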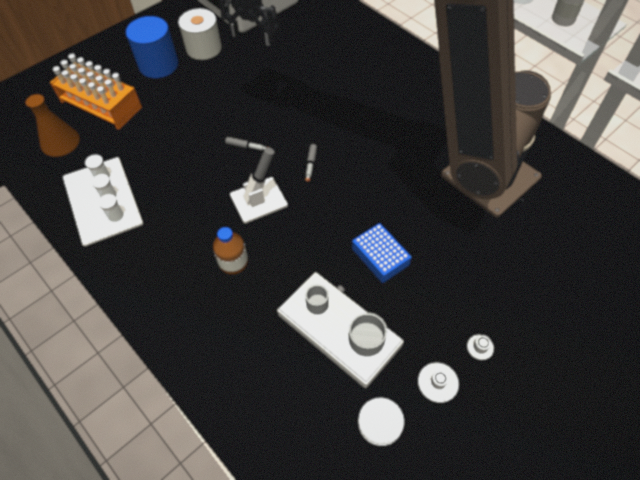

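View pics/top0.png

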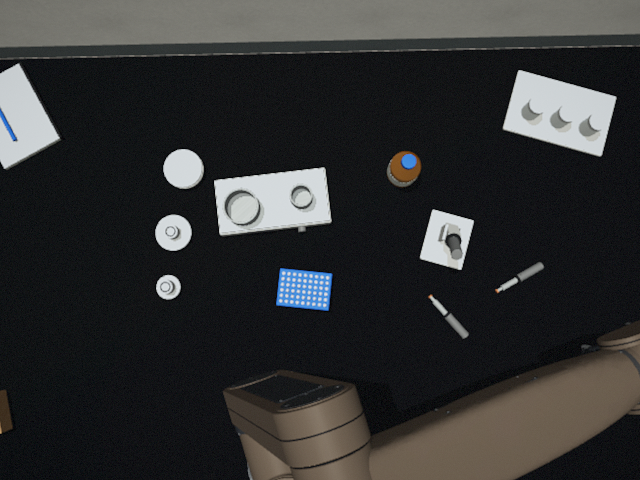

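The scene shows the plate with two pots (wide ~(366,335), narrow ~(317,298)), lids at (439,381) and (481,346), and the stand at (258,185), with two loose probes beside it. I'll enlarge the top view.

```bash
python3 - <<'E'
from h import *
p,K,T=load('top0'); q,K2,T2=load('scene0')
a=cv2.resize(p[130:330,140:340],(600,600),interpolation=cv2.INTER_CUBIC)
cv2.imwrite('pics/c1.png',a[:,:,::-1])
b=cv2.resize(p[190:350,400:560],(400,400),interpolation=cv2.INTER_CUBIC)
c=cv2.resize(q[120:230,215:325],(400,400),interpolation=cv2.INTER_CUBIC)
cv2.imwrite('pics/c2.png',np.hstack([b,c])[:,:,::-1])
E
```

```text
(no output)
```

View pics/c1.png

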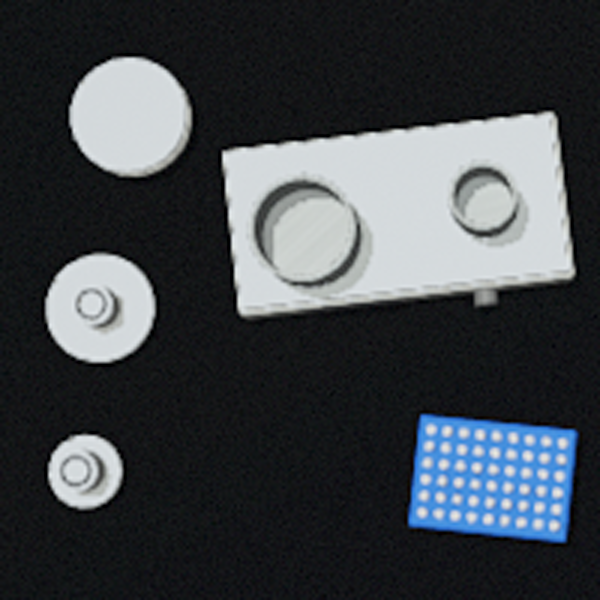

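View pics/c2.png

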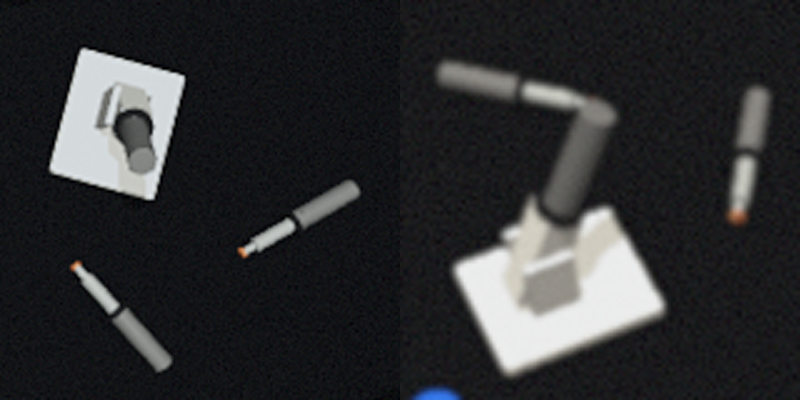

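c1 shows the dishes (no knob), the wide lid (ring at crop (92,306), px (171,232)) and the narrow lid (ring at (76,471), px (165,287)). In c2 only the dark thick probe, handle end near px (457,254), leans in the stand; the other two lie flat and are slimmer. So the target is the one in the stand. Next, measurements.

```bash
python3 - <<'E'
from h import *
for f in('top0','scene0'):
    p,K,T=load(f); g=p.astype(int).min(2); m=(g>90).astype(np.uint8)
    cs,_=cv2.findContours(m,cv2.RETR_EXTERNAL,cv2.CHAIN_APPROX_NONE)
    for c in cs:
        if cv2.contourArea(c)<250 : continue
        (x,y),(w,h),a=cv2.minAreaRect(c)
        if len(c)>4: e=cv2.fitEllipse(c)
        print(f,'rect',round(x),round(y),round(w),round(h),round(a),'ell',np.round(e[0],2),np.round(e[1],1), 'z12.5',onz(K,T,*e[0],12.5).round(1))
        if w*h>1500 and abs(x-300)<200: print(onz(K,T,x,y,12.5).round(1), [onz(K,T,*b,35 if x<360 else 8).round(1) for b in cv2.boxPoints(((x,y),(w,h),a))])
# enlarge scene
q=load('scene0')[0]
a=cv2.resize(q[260:400,260:510],(800,448),interpolation=cv2.INTER_CUBIC); cv2.imwrite('pics/c3.png',a[:,:,::-1])
p=load('top0')[0]
a=cv2.resize(p[155:255,205:335],(780,600),interpolation=cv2.INTER_CUBIC); cv2.imwrite('pics/c4.png',a[:,:,::-1])
E
```

```text
top0 rect 326 447 26 23 72 ell [325.51 446.44] [22.5 31.5] z12.5 [ 37.4 -71.4  12.5]
top0 rect 316 419 27 24 70 ell [316.67 419.15] [24.1 30.9] z12.5 [ 98.2 -52.4  12.5]
top0 rect 168 287 24 24 90 ell [167.97 286.73] [23.7 24.5] z12.5 [404.3 286.6  12.5]
top0 rect 173 232 35 36 45 ell [172.92 232.27] [35.4 36.2] z12.5 [530.8 275.4  12.5]
top0 rect 446 239 44 52 15 ell [446.48 239.21] [50.2 60.7] z12.5 [ 502.9 -361.3   12.5]
[ 503.  -361.2   12.5] [array([ 458.9, -295.6,    8. ]), array([ 576.4, -330.5,    8. ]), array([ 548. , -428.9,    8. ]), array([ 431. , -393.4,    8. ])]
top0 rect 272 203 61 113 83 ell [272.49 201.08] [ 63.5 138.4] z12.5 [599.9  42.3  12.5]
[594.3  42.6  12.5] [array([649.2, 178.1,  35. ]), array([674.9, -81.8,  35. ]), array([533. , -95.4,  35. ]), array([507.6, 162.3,  35. ])]
top0 rect 183 168 39 40 90 ell [183.09 168.49] [38.9 40. ] z12.5 [681.2 251.8  12.5]
[681.2 252.   12.5] [array([723.2, 293.4,  35. ]), array([721.4, 200.4,  35. ]), array([629.9, 200.6,  35. ]), array([631.6, 293.1,  35. ])]
top0 rect 559 113 104 63 16 ell [559.29 112.65] [ 70.7 124.7]
[... 1724 characters left out ...]
.4 -630.4   12.5]
scene0 rect 85 76 66 32 24 ell [85.08 75.98] [30.5 60.7] z12.5 [  597.  -1071.6    12.5]
scene0 rect 576 89 178 126 90 ell [588.51  70.3 ] [126.  189.4] z12.5 [-531.4  -47.    12.5]
scene0 rect 409 8 92 40 33 ell [411.89  16.97] [38.8 88.1] z12.5 [-329.2 -587.    12.5]
[-357.1 -623.6   12.5] [array([-271.3, -771.3,    8. ]), array([-465.7, -857.5,    8. ]), array([-451.1, -487.3,    8. ]), array([-271.2, -425.2,    8. ])]
scene0 rect 198 29 58 41 90 ell [199.98  30.29] [39.2 57.5] z12.5 [  218.  -1008.1    12.5]
[  217.7 -1016.6    12.5] [array([  193.7, -1156.6,    35. ]), array([   94.9, -1063.8,    35. ]), array([ 267.1, -835.2,   35. ]), array([ 357.8, -920.3,   35. ])]
```

View pics/c3.png

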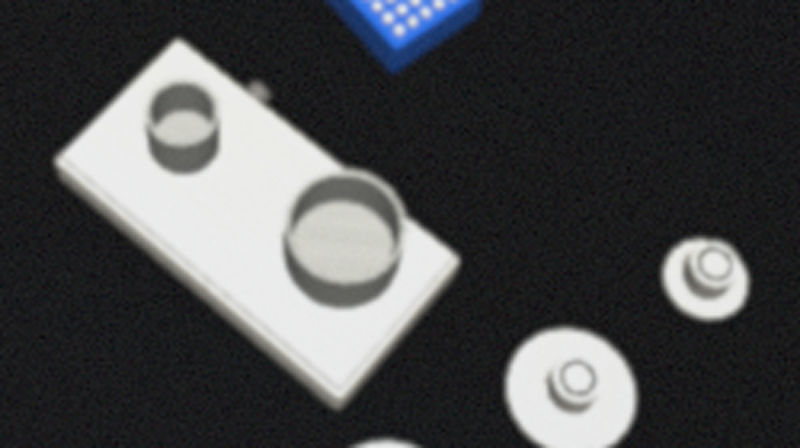

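View pics/c4.png

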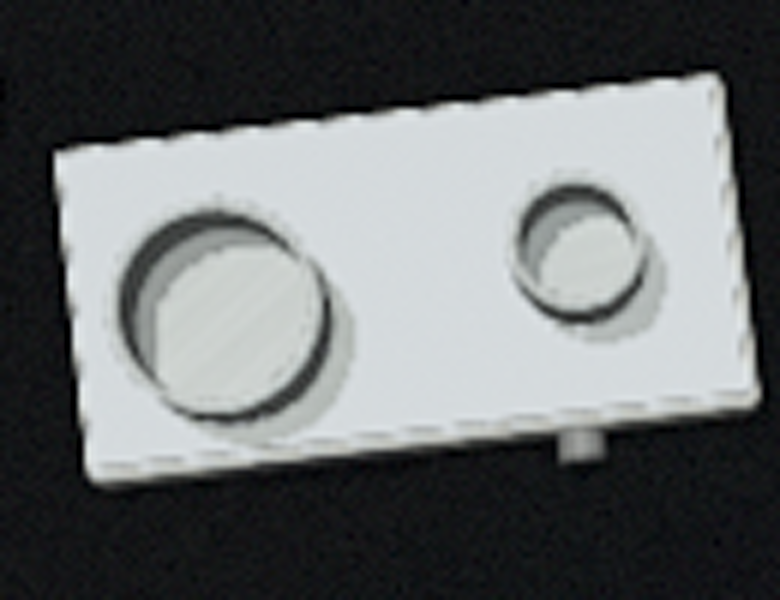

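```bash
python3 - <<'E'
from h import *
t=load('top0')[1:]; s=load('scene0')[1:]
def cc(n,a,b,z):
    A=onz(*t,*a,z);B=onz(*s,*b,z); print(n,A.round(1),B.round(1),((A+B)/2).round(1))
cc('wide pot',(241.6,206.75),(368.1,330.6),85)
cc('narrow pot',(301.9,195.9),(317.2,295.6),85)
cc('wl knob ring',(140+91.5/3-.3,130+306/3-.3),(260+577/3.2-.3,260+378/3.2-.3),41)
cc('nl knob ring',(140+76/3-.3,130+471/3-.3),(260+715/3.2-.3,260+264/3.2-.3),41)
# stand
cc('handle end',(400+142/2.5,190+160/2.5),(215+598/3.636,120+112/3.636),90+90*np.cos(.4363))
print(s[0],(-s[1][:3,:3].T@s[1][:3,3]).round(0),(-t[1][:3,:3].T@t[1][:3,3]).round(0))
# draw overlays to verify
q=cv2.imread('pics/top0.png'); w=cv2.imread('pics/scene0.png')
E
```

```text
wide pot [577.2 105.1  85. ] [581.6 112.   85. ] [579.4 108.6  85. ]
narrow pot [599.1 -29.   85. ] [604.5 -20.7  85. ] [601.8 -24.9  85. ]
wl knob ring [529.2 274.6  41. ] [532.2 276.8  41. ] [530.7 275.7  41. ]
nl knob ring [404. 286.  41.] [405.3 288.5  41. ] [404.6 287.3  41. ]
handle end [ 458.3 -348.5  171.6] [ 270.1 -167.3  171.6] [ 364.2 -257.9  171.6]
[[549.65059387   0.         331.34914329]
 [  0.         549.65059387 244.38415676]
 [  0.           0.           1.        ]] [ 943.  388. 1157.] [ 382.  -70. 1417.]
```

```bash
python3 - <<'E'
from h import *
def ex(img,x0,x1,y0,y1,k):
    g=img[y0:y1,x0:x1].astype(float)
    g=np.clip((g-60)*255/(245-60),0,255); g=255*(g/255)**1.8
    g=cv2.resize(g.astype(np.uint8),None,fx=k,fy=k,interpolation=cv2.INTER_NEAREST)
    for i in range(x0,x1,10): cv2.line(g,((i-x0)*k,0),((i-x0)*k,6),(255,0,0),1)
    for i in range(y0,y1,10): cv2.line(g,(0,(i-y0)*k),(6,(i-y0)*k),(255,0,0),1)
    return g
q=load('scene0')[0];p=load('top0')[0]
a=ex(q,300,390,280,355,8); cv2.imwrite('pics/d1.png',a[:,:,::-1])
b=ex(p,218,318,175,230,8); cv2.imwrite('pics/d2.png',b[:,:,::-1])
t=load('top0')[1:]; s=load('scene0')[1:]
print(onz(*t,456.8,254,171.6),onz(*s,269.5,150.8,171.6))
E
```

```text
[ 458.33218509 -348.44693298  171.6       ] [ 458.89736423 -344.34002956  171.6       ]
```

View pics/d1.png

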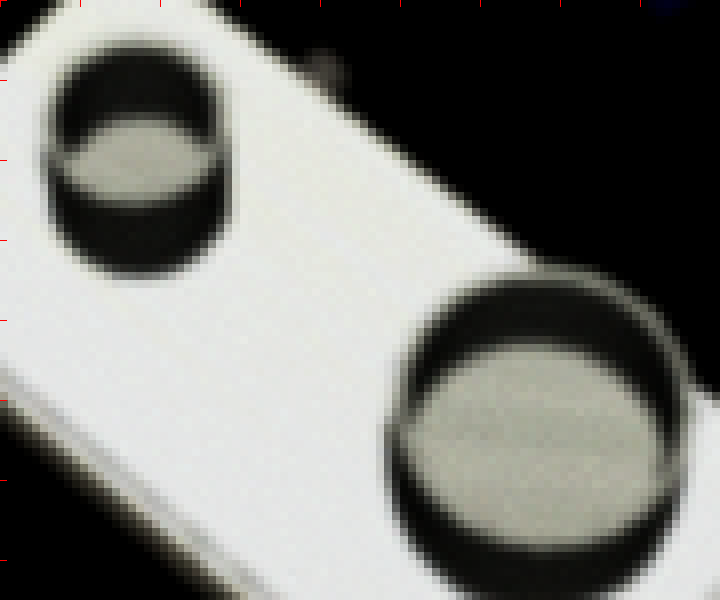

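View pics/d2.png

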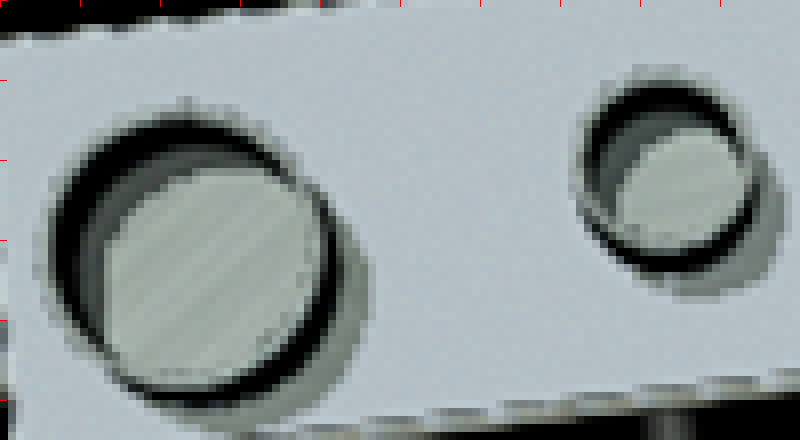

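```bash
python3 - <<'E'
from h import *
t=load('top0')[1:]; s=load('scene0')[1:]
def cc(n,a,b,z):
    A=onz(*t,*a,z);B=onz(*s,*b,z); print(n,A.round(1),B.round(1),((A+B)/2).round(1))
cc('wide pot',(240.3,205.4),(367,330),85)
cc('narrow pot',(300.6,194.3),(316.8,294.6),85)
# plate centre from top corners (c4)
for n,u in (('t',[(205+55/6,155+152/6),(205+717/6,155+73/6),(205+757/6,155+398/6),(205+90/6,155+470/6)]),):
    P=[onz(*t,a-.4,b-.4,35) for a,b in u]; print(np.round(P,1),np.mean(P,0).round(1))
S=[(55,160),(178,40),(460,262),(338,398)]
P=[onz(*s,260+a/3.2-.4,260+b/3.2-.4,35) for a,b in S]; print(np.round(P,1),np.mean(P,0).round(1))
E
```

```text
wide pot [580.3 108.   85. ] [582.3 109.5  85. ] [581.3 108.8  85. ]
narrow pot [602.7 -26.2  85. ] [603.5 -23.1  85. ] [603.1 -24.6  85. ]
[[648.3 175.6  35. ]
 [674.3 -79.9  35. ]
 [547.9 -92.8  35. ]
 [524.9 162.7  35. ]] [598.9  41.4  35. ]
[[678.  -75.9  35. ]
 [551.2 -87.8  35. ]
 [526.9 169.   35. ]
 [653.1 178.8  35. ]] [602.3  46.   35. ]
```

Request:
servo_tool(hand=[0,0,0,0,0,0,0,0,0,0], offset=[[28,37,4],[65,85,12],[110,145,22],[155,203,30],[195,257,35],[230,303,38],[255,336,40],[268,353,42],[274,361,42],[274,361,42]], angular=[[0,0,0],[0,0,0],[0,0,0],[0,0,0],[0,0,0],[0,0,0],[0,0,0],[0,0,0],[0,0,0],[0,0,0]])

```text
time: 1.1
tool_pos: [562.4, -245.9, 249.7]
ee_rot: [0.845, -0.534, -0.0, -0.001]
force: [0.0, -1.0, -0.4]
opening: 85.2
```

Request:
servo_tool(hand=[0,0,0,0,0,0.2,0.2,0.2,0.2,0.2], offset=[[-1,35,0],[-3,85,0],[-6,135,-5],[-9,185,-10],[-12,235,-15],[-15,285,-20],[-18,335,-30],[-21,385,-40],[-24,433,-50],[-27,475,-55]], angular=[[0,0,0],[0,0,0],[0,0,0],[0,0,0],[0,0,0],[0,0,0],[0,0,0],[0,0,0],[0,0,0],[0,0,0]])

```text
time: 2.1
tool_pos: [532.1, 225.9, 193.2]
ee_rot: [0.844, -0.537, -0.001, 0.001]
force: [0.1, 0.5, 0.7]
opening: 68.1
```

Request:
servo_tool(hand=[0.2,0.2,0.2,0.2,0.2,0.2,0.2], offset=[[-1,30,-20],[-2,45,-50],[-2,51,-85],[-2,51,-105],[-2,51,-115],[-2,51,-120],[-2,51,-120]], angular=[[0,0,0],[0,0,0],[0,0,0],[0,0,0],[0,0,0],[0,0,0],[0,0,0]])

```text
time: 2.8
tool_pos: [531.5, 275.2, 74.8]
ee_rot: [0.844, -0.537, 0.0, 0.0]
force: [0.1, -0.6, 1.3]
opening: 68.2
```

```bash
python3 - <<'E'
from h import *
s=r.sense(); print(s['time'],s['tool_pos'],s['qpos'],s['force'],s['opening'])
c=snap('scene','scene1'); a=cv2.resize(c['pixels'][300:440,340:540],(800,560),interpolation=cv2.INTER_CUBIC); cv2.imwrite('pics/e1.png',a[:,:,::-1])
E
```

```text
2.8 [531.5134815  275.18646982  74.78387792] [ 3.08392203e-01  2.62814095e-01  1.86555262e+00 -1.07053556e-04
  1.01328909e+00  1.44213332e+00] [ 0.12984162 -0.59977421  1.28968106] 68.19808173141608
```

View pics/e1.png

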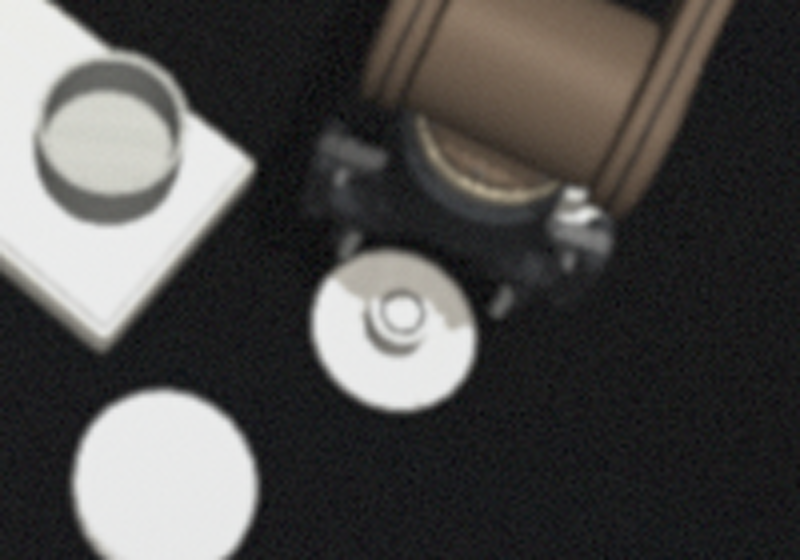

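e1 shows the jaws straddling the wide lid's knob (crop (403,312)); nothing else is near. Descending and gripping.

Request:
servo_tool(hand=[0.2,0.2,0.2,0.2,0.2,0.8,0.8,0.8,0.8,0.8], offset=[[0,0,-20],[0,0,-40],[0,0,-52],[0,0,-58],[0,0,-58],[0,0,-58],[0,0,-58],[0,0,-58],[0,0,-58],[0,0,-58]], angular=[[0,0,0],[0,0,0],[0,0,0],[0,0,0],[0,0,0],[0,0,0],[0,0,0],[0,0,0],[0,0,0],[0,0,0]], grip_force=60)

```text
time: 3.85
tool_pos: [531.9, 276.0, 17.7]
ee_rot: [0.844, -0.537, 0.001, -0.001]
force: [-0.9, 0.8, 3.5]
opening: 17.3
```

Request:
servo_tool(hand=[0.8,0.8,0.8,0.8,0.8,0.8], offset=[[0,0,5],[0,0,20],[0,0,50],[0,0,85],[0,0,110],[0,0,120]], angular=[[0,0,0],[0,0,0],[0,0,0],[0,0,0],[0,0,0],[0,0,0]])

```text
time: 4.45
tool_pos: [533.1, 276.4, 141.4]
ee_rot: [0.844, -0.537, 0.002, -0.003]
force: [-0.2, 0.4, 0.7]
opening: 17.2
```

```bash
python3 - <<'E'
from h import *
s=r.sense(); print(s['time'],s['tool_pos'],s['force'],s['opening'])
c=snap('scene','scene2'); a=cv2.resize(c['pixels'][280:420,330:530],(800,560),interpolation=cv2.INTER_CUBIC); cv2.imwrite('pics/e2.png',a[:,:,::-1])
E
```

```text
4.45 [533.14960429 276.36023231 141.38114541] [-0.15834002  0.41217725  0.68100767] 17.18127954831544
```

View pics/e2.png

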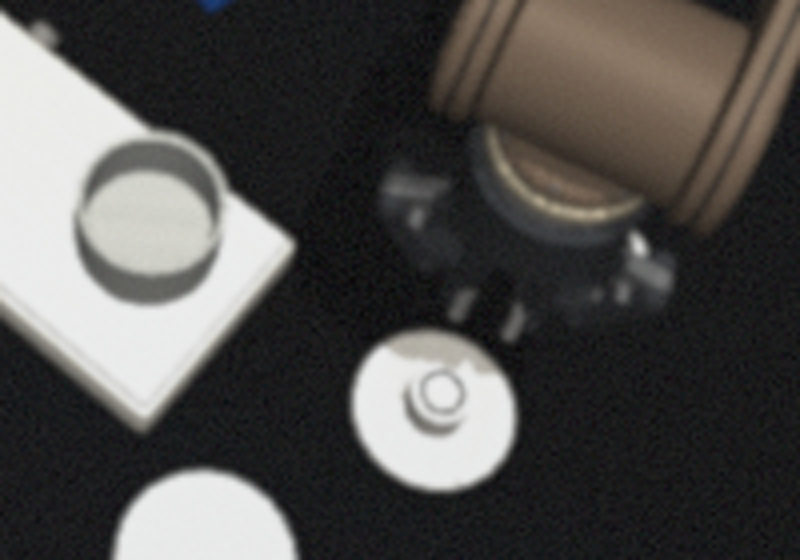

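```bash
python3 - <<'E'
from h import *
p,K,T=load('scene2')
s=r.sense();tp=s['tool_pos']; print(tp,proj(K,T,tp),proj(K,T,tp+[0,0,19]),s['time'])
c=snap('top','top2'); print(proj(c['camera_matrix'],c['camera_from_world'],tp))
a=cv2.resize(c['pixels'][180:300,120:240],(600,600),interpolation=cv2.INTER_CUBIC); 
a=a.astype(float)*2;a=np.clip(a,0,255).astype(np.uint8)
cv2.imwrite('pics/e3.png',a[:,:,::-1])
E
```

```text
[533.20624717 276.40468168 141.47635112] [448.29780383 361.38382788] [450.10768676 357.93109306] 4.5
[157.52466528 225.0257602 ]
```

View pics/e3.png

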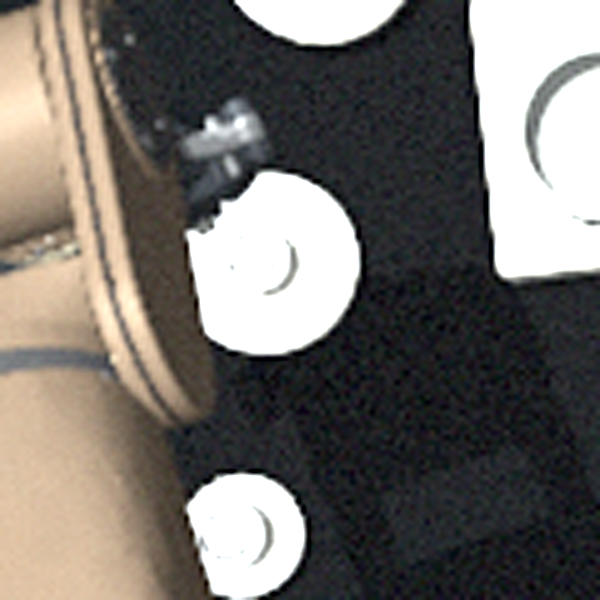

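```bash
python3 - <<'E'
from h import *
p,K,T=load('scene2')
u=proj(K,T,[533.2,276.4,141.4]); d=np.array([.424,-.906,0])
pts=[proj(K,T,np.array([533.2,276.4,141.4+h])+s*8.6*d) for s in(-1,1) for h in(0,19)]
a=np.clip(p[335:395,415:495].astype(float)*3,0,255).astype(np.uint8)
a=cv2.resize(a,None,fx=9,fy=9,interpolation=cv2.INTER_CUBIC)
for x,y in pts: cv2.drawMarker(a,(int((x-415+.5)*9),int((y-335+.5)*9)),(255,0,0),0,8)
cv2.imwrite('pics/e4.png',a[:,:,::-1])
E
```

```text
(no output)
```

View pics/e4.png

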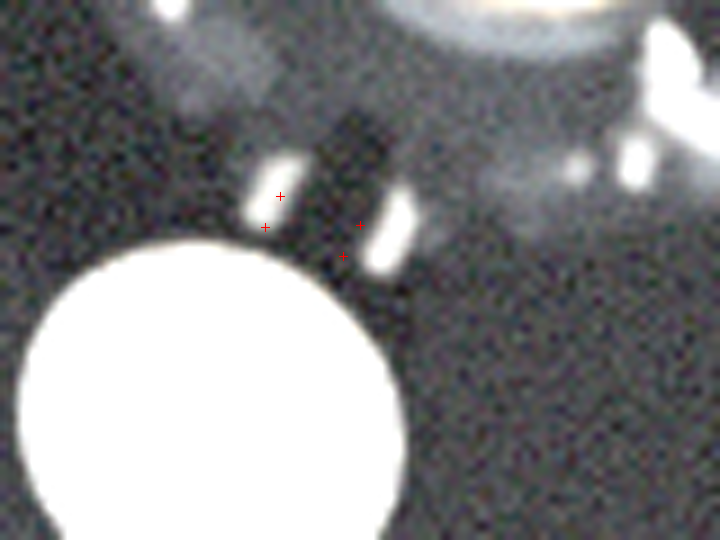

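The fingers closed to 17 mm without taking the knob, and the lid hasn't moved (knob still at (440,378)). I'll go back down open and look at the low pose.

Request:
servo_tool(hand=[0.4,0.4,0.4,0.4,0.4,0.4,0.4,0.4], offset=[[0,0,-20],[0,0,-55],[0,0,-85],[0,0,-105],[0,0,-115],[0,0,-119],[0,0,-120],[0,0,-120]], angular=[[0,0,0],[0,0,0],[0,0,0],[0,0,0],[0,0,0],[0,0,0],[0,0,0],[0,0,0]])

```text
time: 5.35
tool_pos: [531.9, 275.9, 17.6]
ee_rot: [0.844, -0.537, 0.001, -0.001]
force: [0.7, -0.3, 0.4]
opening: 51.1
```

```bash
python3 - <<'E'
from h import *
c=snap('scene','scene3');p=c['pixels']
s=r.sense(); print(s['time'],s['tool_pos'],s['force'],s['opening'])
a=p[340:410,400:490].astype(float)/255; a=(255*a**.5).astype(np.uint8)
a=cv2.resize(a,None,fx=8,fy=8,interpolation=cv2.INTER_CUBIC)
cv2.imwrite('pics/e5.png',a[:,:,::-1])
E
```

```text
5.4 [532.13535252 276.02570515  17.96442832] [ 0.29700902 -0.19311603 -0.30086265] 51.39914340972838
```

View pics/e5.png

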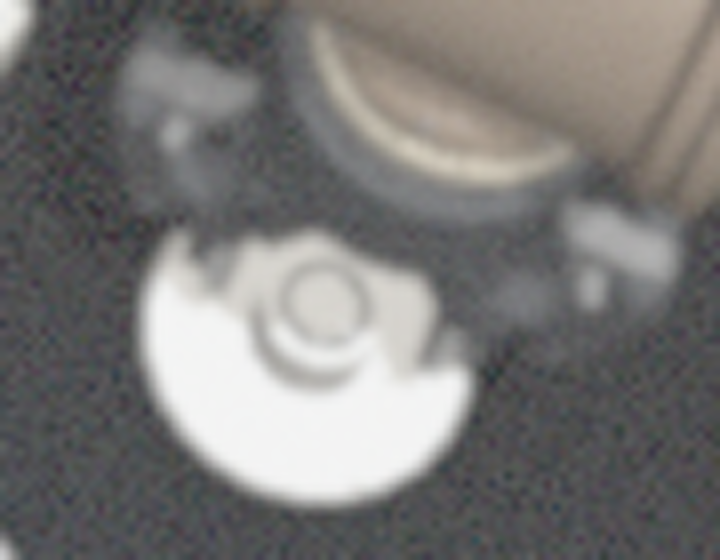

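The jaws straddle the knob (fingers at crop (215,270) and (450,345), knob (323,300)). Closing in place, watching the opening.

Request:
servo_tool(hand=[0.55,0.6,0.65,0.7,0.8,0.8,0.8,0.8], offset=[[0,0,0],[0,0,0],[0,0,0],[0,0,0],[0,0,0],[0,0,0],[0,0,0],[0,0,0]], angular=[[0,0,0],[0,0,0],[0,0,0],[0,0,0],[0,0,0],[0,0,0],[0,0,0],[0,0,0]], grip_force=60)

```text
time: 6.2
tool_pos: [532.0, 276.0, 17.7]
ee_rot: [0.844, -0.537, 0.001, -0.001]
force: [-0.3, 0.3, 4.9]
opening: 17.3
```

```bash
python3 - <<'E'
from h import *
c=snap('scene','scene4');p=c['pixels']
s=r.sense(); print(s['time'],s['tool_pos'],s['force'],s['opening'])
a=p[340:410,400:490].astype(float)/255; a=(255*a**.5).astype(np.uint8)
a=cv2.resize(a,None,fx=8,fy=8,interpolation=cv2.INTER_CUBIC)
cv2.imwrite('pics/e6.png',a[:,:,::-1])
E
```

```text
6.25 [531.9649235  276.01605909  17.71945493] [ 4.96583277e-01 -1.53721109e-03  4.83126329e+00] 17.178079213723567
```

View pics/e6.png

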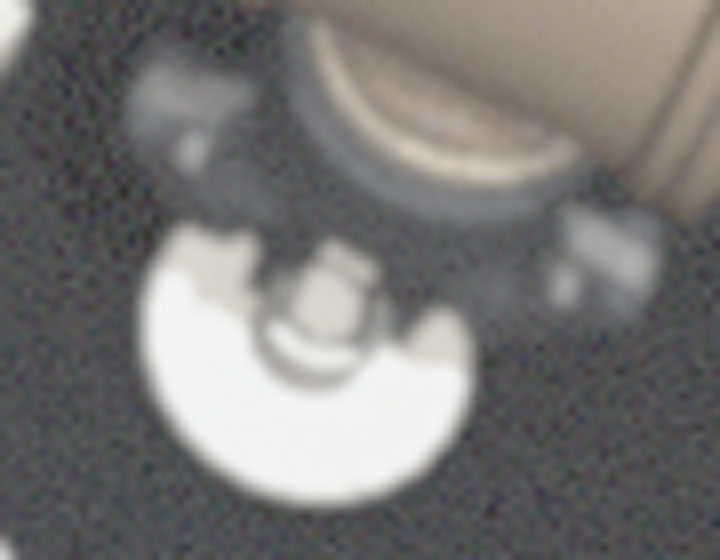

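e6 shows the fingertips lying over the edge of the knob top (visible gap about 16 mm between (300,300) and (365,310)), with +4.9 N upward. So the real tips are about 23 mm higher than the reported TCP suggests. I'll open, creep down in small steps and watch the force.

Request:
servo_tool(hand=[0.4,0.4,0.4,0.4,0.4,0.4], offset=[[0,0,3],[0,0,3],[0,0,0],[0,0,-3],[0,0,-6],[0,0,-6]], angular=[[0,0,0],[0,0,0],[0,0,0],[0,0,0],[0,0,0],[0,0,0]])

```text
time: 6.85
tool_pos: [530.5, 275.4, 9.7]
ee_rot: [0.844, -0.537, -0.001, 0.001]
force: [1.2, 0.5, 0.1]
opening: 50.9
```

Request:
servo_tool(hand=[0.4,0.4,0.4], offset=[[0,0,-2],[0,0,-4],[0,0,-4]], angular=[[0,0,0],[0,0,0],[0,0,0]])

```text
time: 7.15
tool_pos: [531.0, 275.6, 6.4]
ee_rot: [0.844, -0.537, -0.0, 0.0]
force: [-0.2, -0.6, -0.2]
opening: 51.4
```

Request:
servo_tool(hand=[0.4,0.4,0.4], offset=[[0,0,-2],[0,0,-4],[0,0,-4]], angular=[[0,0,0],[0,0,0],[0,0,0]])

```text
time: 7.45
tool_pos: [530.9, 275.6, 2.3]
ee_rot: [0.844, -0.537, -0.0, 0.0]
force: [-0.6, -0.3, -0.2]
opening: 51.5
```

Request:
servo_tool(hand=[0.4,0.4,0.4,0.8,0.8,0.8,0.8,0.8], offset=[[0,0,-2],[0,0,-3],[0,0,-3],[0,0,-3],[0,0,-3],[0,0,-3],[0,0,-3],[0,0,-3]], angular=[[0,0,0],[0,0,0],[0,0,0],[0,0,0],[0,0,0],[0,0,0],[0,0,0],[0,0,0]], grip_force=60)

```text
time: 8.25
tool_pos: [531.6, 275.8, 0.1]
ee_rot: [0.844, -0.537, 0.0, -0.0]
force: [-0.5, 0.8, 2.1]
opening: 29.8
```

Request:
servo_tool(hand=[0.8,0.8,0.8,0.8,0.8,0.8,0.8,0.8,0.8,0.8], offset=[[0,0,5],[0,0,20],[0,0,45],[0,0,75],[0,0,95],[5,-17,108],[15,-50,110],[25,-83,110],[35,-116,110],[42,-140,110]], angular=[[0,0,0],[0,0,0],[0,0,0],[0,0,0],[0,0,0],[0,0,0],[0,0,0],[0,0,0],[0,0,0],[0,0,0]])

```text
time: 9.25
tool_pos: [573.6, 133.8, 110.8]
ee_rot: [0.844, -0.537, 0.0, -0.0]
force: [0.2, 0.1, -1.5]
opening: 29.5
```

Request:
servo_tool(hand=[0.8,0.8,0.8,0.8], offset=[[5,-16,-5],[8,-25,-10],[8,-27,-15],[8,-27,-15]], angular=[[0,0,0],[0,0,0],[0,0,0],[0,0,0]])

```text
time: 9.65
tool_pos: [579.9, 109.1, 93.2]
ee_rot: [0.844, -0.537, -0.001, 0.001]
force: [-0.1, 1.0, -1.7]
opening: 29.8
```

```bash
python3 - <<'E'
from h import *
c=snap('scene','scene5');p=c['pixels']
s=r.sense(); print(s['time'],s['tool_pos'],s['force'],s['opening'])
a=cv2.resize(p[270:370,290:410],None,fx=6,fy=6,interpolation=cv2.INTER_CUBIC)
cv2.imwrite('pics/e7.png',a[:,:,::-1])
c=snap('top','top5');p=c['pixels']
a=cv2.resize(p[155:255,205:325],None,fx=6,fy=6,interpolation=cv2.INTER_CUBIC)
cv2.imwrite('pics/e8.png',a[:,:,::-1])
E
```

```text
9.7 [580.20098373 109.49212348  93.70222826] [-0.37850388  0.40452809 -1.05874749] 29.996395623329416
```

View pics/e7.png

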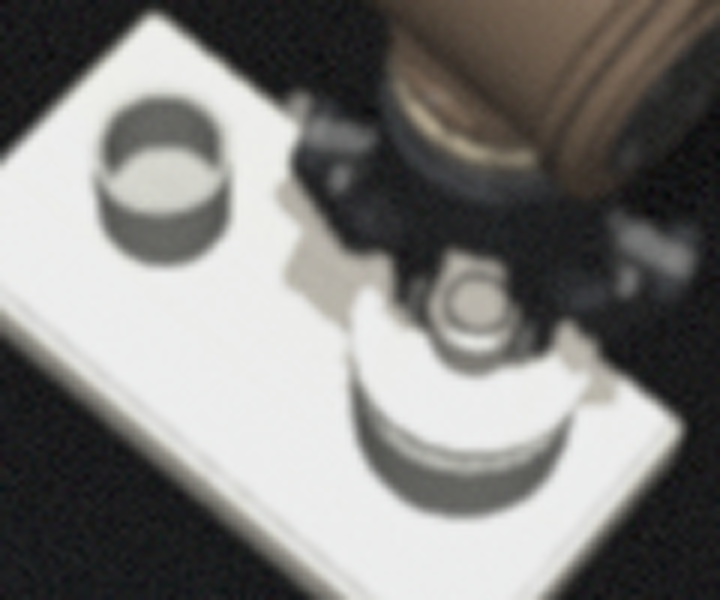

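View pics/e8.png

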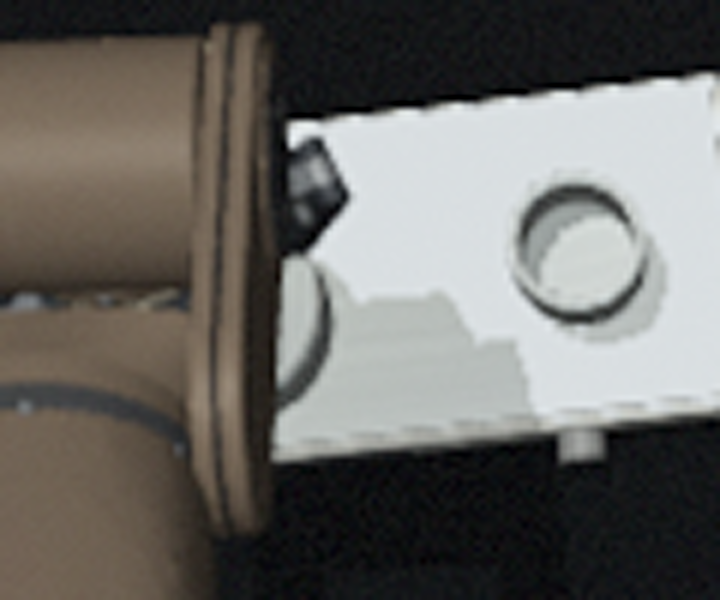

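```bash
python3 - <<'E'
from h import *
p,K,T=load('scene5'); print(onz(K,T,290+482/6-.4,270+300/6-.4,135))
E
```

```text
[578.9424975  110.66427048 135.        ]
```

Request:
servo_tool(hand=[0.8,0.8,0.8,0.8,0.8,0.8,0.8,0.8], offset=[[1,-1,-2],[2,-1,-4],[2,-1,-7],[2,-1,-10],[2,-1,-13],[2,-1,-16],[2,-1,-18],[2,-1,-18]], angular=[[0,0,0],[0,0,0],[0,0,0],[0,0,0],[0,0,0],[0,0,0],[0,0,0],[0,0,0]])

```text
time: 10.55
tool_pos: [582.7, 107.7, 76.1]
ee_rot: [0.844, -0.537, -0.001, 0.0]
force: [-0.8, 0.4, -2.3]
opening: 29.9
```

Request:
servo_tool(hand=[0.8,0.8,0.8], offset=[[0,0,-1],[0,0,-2],[0,0,-2]], angular=[[0,0,0],[0,0,0],[0,0,0]])

```text
time: 10.85
tool_pos: [582.8, 107.8, 75.2]
ee_rot: [0.844, -0.537, -0.0, 0.0]
force: [-3.6, -0.2, 2.7]
opening: 29.6
```

Contact is at the expected height (75.2). Releasing and looking.

Request:
servo_tool(hand=[0.7,0.6,0.5,0.4,0.4,0.4,0.4,0.4,0.4,0.4], offset=[[0,0,0],[0,0,0],[0,0,0],[0,0,0],[0,0,15],[0,0,40],[-5,25,75],[-10,60,95],[-15,90,100],[-15,100,100]], angular=[[0,0,0],[0,0,0],[0,0,0],[0,0,0],[0,0,0],[0,0,0],[0,0,0],[0,0,0],[0,0,0],[0,0,0]])

```text
time: 11.85
tool_pos: [569.1, 210.2, 178.2]
ee_rot: [0.844, -0.536, 0.002, -0.002]
force: [0.0, -0.5, -0.1]
opening: 51.3
```

```bash
python3 - <<'E'
from h import *
c=snap('scene','scene6');p=c['pixels']
s=r.sense(); print(s['time'],s['tool_pos'],s['force'],s['opening'])
a=cv2.resize(p[290:360,330:410],None,fx=8,fy=8,interpolation=cv2.INTER_CUBIC)
cv2.imwrite('pics/e9.png',a[:,:,::-1])
E
```

```text
11.9 [568.55825763 210.27916033 176.64802791] [-1.10877405  0.36236322 -0.55941327] 51.14359746654239
```

View pics/e9.png

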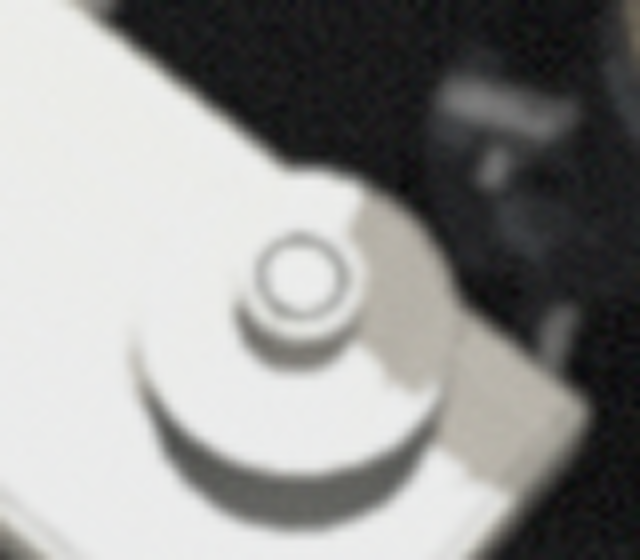

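Seated: the flange is even over the wall all round, with the ring at px (367,324). Next, the narrow lid.

Request:
servo_tool(hand=[0.4,0.4,0.4,0.4,0.4,0.4,0.4,0.4], offset=[[-20,10,-10],[-55,27,-30],[-95,46,-60],[-130,63,-90],[-152,74,-110],[-162,79,-122],[-164,80,-125],[-164,80,-125]], angular=[[0,0,0],[0,0,0],[0,0,0],[0,0,0],[0,0,0],[0,0,0],[0,0,0],[0,0,0]])

```text
time: 12.7
tool_pos: [405.5, 287.4, 50.1]
ee_rot: [0.844, -0.537, 0.0, -0.0]
force: [0.3, -0.2, 0.4]
opening: 51.0
```

```bash
python3 - <<'E'
from h import *
c=snap('scene','scene7');p=c['pixels']
s=r.sense(); print(s['time'],s['tool_pos'],s['qpos'],s['force'],s['opening'])
a=p[300:370,440:530].astype(float)/255; a=(255*a**.6).astype(np.uint8)
a=cv2.resize(a,None,fx=8,fy=8,interpolation=cv2.INTER_CUBIC)
cv2.imwrite('pics/e10.png',a[:,:,::-1])
E
```

```text
12.75 [406.37475201 287.59510766  50.90496926] [ 4.12025728e-01  8.90072397e-02  2.12027918e+00 -5.15379258e-04
  9.29662184e-01  1.54621684e+00] [0.74523401 0.26568264 0.18643966] 51.11893525897836
```

View pics/e10.png

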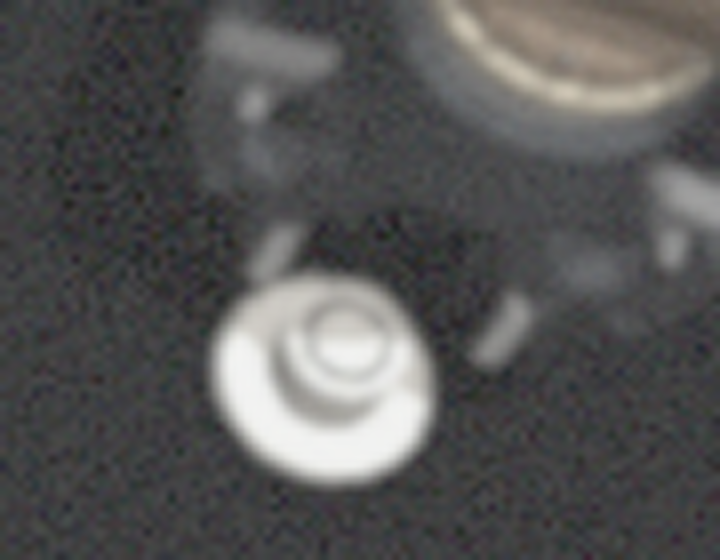

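Alignment is good. Descend, grip, lift.

Request:
servo_tool(hand=[0.4,0.4,0.4,0.4,0.4,0.8,0.8,0.8,0.8,0.8], offset=[[0,0,-15],[0,0,-32],[0,0,-44],[0,0,-49],[0,0,-50],[0,0,-50],[0,0,-50],[0,0,-50],[0,0,-50],[0,0,-50]], angular=[[0,0,0],[0,0,0],[0,0,0],[0,0,0],[0,0,0],[0,0,0],[0,0,0],[0,0,0],[0,0,0],[0,0,0]], grip_force=60)

```text
time: 13.75
tool_pos: [405.2, 288.1, 0.8]
ee_rot: [0.844, -0.537, 0.001, -0.001]
force: [-0.7, -1.0, 5.4]
opening: 29.6
```

Request:
servo_tool(hand=[0.8,0.8,0.8,0.8,0.8,0.8,0.8,0.8], offset=[[0,0,5],[0,0,20],[0,0,45],[0,0,75],[0,0,105],[0,0,130],[0,0,145],[0,0,150]], angular=[[0,0,0],[0,0,0],[0,0,0],[0,0,0],[0,0,0],[0,0,0],[0,0,0],[0,0,0]])

```text
time: 14.55
tool_pos: [404.5, 288.0, 151.2]
ee_rot: [0.844, -0.537, 0.001, -0.001]
force: [-0.2, -0.3, -1.1]
opening: 29.7
```

Request:
servo_tool(hand=[0.8,0.8,0.8,0.8,0.8,0.8,0.8,0.8,0.8,0.8], offset=[[9,-14,0],[27,-42,0],[51,-80,0],[77,-120,0],[102,-160,0],[127,-200,0],[152,-240,0],[174,-274,0],[190,-299,0],[197,-309,0]], angular=[[0,0,0],[0,0,0],[0,0,0],[0,0,0],[0,0,0],[0,0,0],[0,0,0],[0,0,0],[0,0,0],[0,0,0]])

```text
time: 15.55
tool_pos: [601.1, -23.7, 147.7]
ee_rot: [0.843, -0.538, -0.001, 0.001]
force: [0.3, 0.5, -1.5]
opening: 29.6
```

Request:
servo_tool(hand=[0.8,0.8,0.8,0.8,0.8,0.8], offset=[[2,-3,-10],[2,-3,-28],[2,-3,-45],[2,-3,-53],[2,-3,-55],[2,-3,-55]], angular=[[0,0,0],[0,0,0],[0,0,0],[0,0,0],[0,0,0],[0,0,0]])

```text
time: 16.15
tool_pos: [602.7, -23.5, 94.4]
ee_rot: [0.844, -0.536, -0.0, 0.0]
force: [0.0, 0.3, -1.2]
opening: 30.1
```

```bash
python3 - <<'E'
from h import *
c=snap('scene','scene8');p=c['pixels']
s=r.sense(); print(s['time'],s['tool_pos'],s['force'],s['opening'])
a=cv2.resize(p[250:340,270:390],None,fx=6,fy=6,interpolation=cv2.INTER_CUBIC)
cv2.imwrite('pics/e11.png',a[:,:,::-1])
E
```

```text
16.2 [603.34435076 -23.78131087  95.17861439] [ 0.0247221   0.03774118 -1.23814922] 29.89068173652202
```

View pics/e11.png

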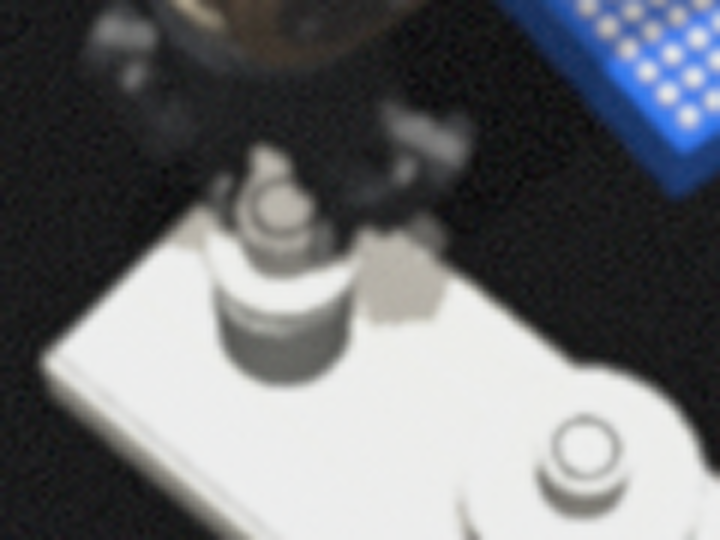

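```bash
python3 - <<'E'
from h import *
p,K,T=load('scene8'); print(onz(K,T,270+285/6-.4,250+207/6-.4,136))
print(onz(K,T,270+587/6-.4,250+447/6-.4,116), onz(K,T,330+301/8-.4,290+277/8-.4,116))
E
```

```text
[602.79799749 -21.16523552 136.        ]
[582.96319858 109.03306422 116.        ] [583.46861823 108.93672259 116.        ]
```

Request:
servo_tool(hand=[0.8,0.8,0.8,0.8,0.8,0.8,0.8,0.8], offset=[[0,-1,-2],[0,-1,-4],[0,-1,-7],[0,-1,-10],[0,-1,-13],[0,-1,-16],[0,-1,-18],[0,-1,-18]], angular=[[0,0,0],[0,0,0],[0,0,0],[0,0,0],[0,0,0],[0,0,0],[0,0,0],[0,0,0]])

```text
time: 17.0
tool_pos: [602.9, -25.3, 76.2]
ee_rot: [0.844, -0.537, -0.0, 0.0]
force: [-0.0, -0.4, -1.7]
opening: 29.6
```

Request:
servo_tool(hand=[0.8,0.8,0.8], offset=[[0,0,-1],[0,0,-2],[0,0,-2]], angular=[[0,0,0],[0,0,0],[0,0,0]])

```text
time: 17.3
tool_pos: [603.5, -25.3, 75.8]
ee_rot: [0.844, -0.537, 0.0, -0.0]
force: [-2.6, 0.9, 3.4]
opening: 29.5
```

Request:
servo_tool(hand=[0.7,0.6,0.5,0.4,0.3,0.3,0.3,0.3,0.3,0.3], offset=[[0,0,0],[0,0,0],[0,0,0],[0,0,0],[0,0,15],[0,0,45],[-8,-8,85],[-24,-24,130],[-40,-50,165],[-60,-85,190]], angular=[[0,0,0],[0,0,0],[0,0,0],[0,0,0],[0,0,0],[0,0,0],[0,0,0],[0,0,0],[0,0,0],[0,0,0]])

```text
time: 18.3
tool_pos: [543.9, -110.6, 269.7]
ee_rot: [0.844, -0.536, 0.003, -0.001]
force: [0.3, -0.9, 0.5]
opening: 60.2
```

```bash
python3 - <<'E'
from h import *
c=snap('scene','scene9');p=c['pixels']
s=r.sense(); print(s['time'],s['tool_pos'],s['force'],s['opening'],s['qpos'].round(3))
a=cv2.resize(p[260:360,280:410],None,fx=6,fy=6,interpolation=cv2.INTER_CUBIC)
cv2.imwrite('pics/f1.png',a[:,:,::-1])
c0,K,T=load('scene0')
# stand enlarged in both views from start
a=cv2.resize(load('top0')[0][200:280,410:485],None,fx=5,fy=5,interpolation=cv2.INTER_CUBIC)
b=cv2.resize(c0[135:215,225:300],None,fx=5,fy=5,interpolation=cv2.INTER_CUBIC)
b=np.hstack([a,b]).astype(float)/255; b=(255*b**.6).astype(np.uint8)
cv2.imwrite('pics/f2.png',b[:,:,::-1])
E
```

```text
18.35 [ 543.12562499 -116.34820473  274.03653608] [ 1.2010092  -3.01941774  2.69051319] 59.89851546713443 [-0.391 -0.03   1.805 -0.005  1.355  0.744]
```

View pics/f1.png

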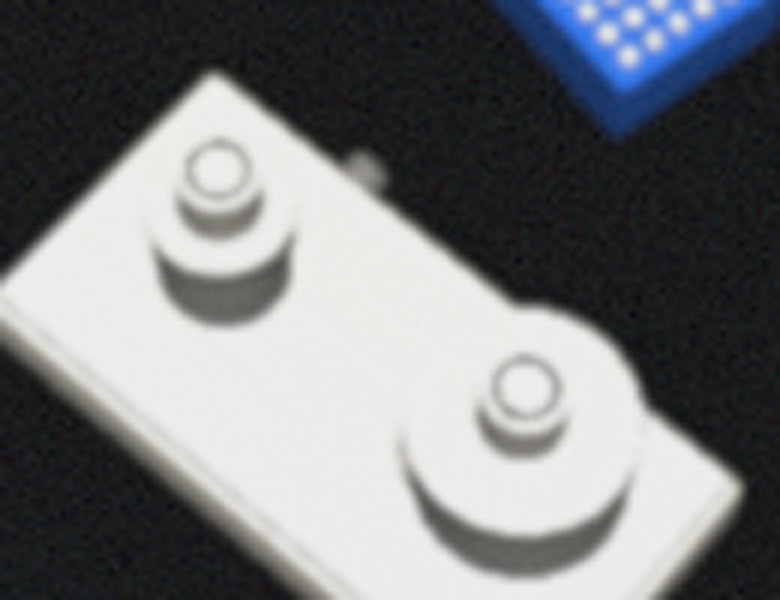

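View pics/f2.png

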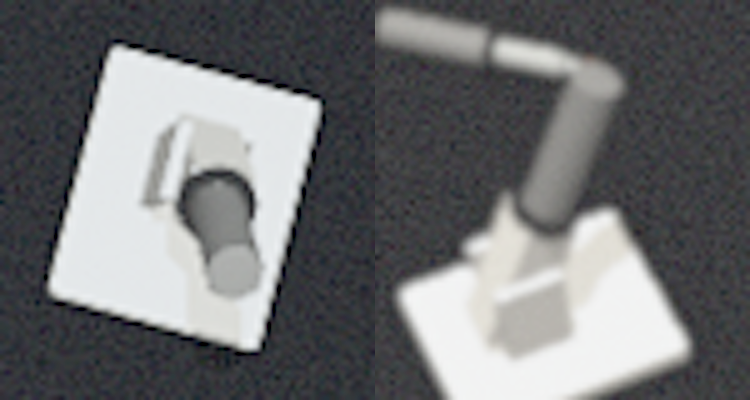

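f1: both lids are seated flat (narrow ring (218,170), wide ring (526,388), even walls below). f2: the handle end is at top px (456.6,254) and scene px (269.6,150.8), with the collar below. Triangulating the axis.

```bash
cat >> h.py <<'E'
def tri(a,b,ta,tb):
    o1,d1=ray(*ta,*a);o2,d2=ray(*tb,*b); d1/=np.linalg.norm(d1);d2/=np.linalg.norm(d2)
    A=np.stack([d1,-d2],1); k=np.linalg.lstsq(A,o2-o1,rcond=None)[0]
    P=o1+k[0]*d1;Q=o2+k[1]*d2; return (P+Q)/2,np.linalg.norm(P-Q)
E
python3 - <<'E'
from h import *
t=load('top0')[1:]; s=load('scene0')[1:]
H,e=tri((456.6,253.9),(269.5,150.7),t,s); print('end',H.round(1),e)
C,e=tri((452.9,240.5),(258.5,177.4),t,s); print('collar',C.round(1),e)
d=H-C; print(np.linalg.norm(d), (d/np.linalg.norm(d)).round(3), np.degrees(np.arctan2(np.hypot(d[0],d[1]),d[2])),np.degrees(np.arctan2(d[1],d[0])))
P=[onz(*t,410+a/5-.4,200+b/5-.4,8) for a,b in((115,45),(322,100),(260,353),(50,295))]; P=np.array(P); print(P.round(1))
for i,j in((0,3),(1,2)): v=P[j]-P[i]; print(np.degrees(np.arctan2(v[1],v[0])),np.linalg.norm(v))
for i,j in((0,1),(3,2)): v=P[j]-P[i]; print(np.degrees(np.arctan2(v[1],v[0]))-90,np.linalg.norm(v))
s=load('scene0')[1:]
P=[onz(*s,225+(a-375)/5-.4,135+b/5-.4,8) for a,b in((398,292),(612,208),(690,352))]; P=np.array(P); print(P.round(1))
E
```

```text
end [ 457.9 -347.8  168.6] 2.3690403018985
collar [ 493.  -359.3   87.6] 1.0459459552997523
89.0110212430027 [-0.394  0.129  0.91 ] 24.50201270259876 161.8245190003987
[[ 575.8 -332.3    8. ]
 [ 548.1 -428.1    8. ]
 [ 430.5 -394.7    8. ]
 [ 459.2 -298.2    8. ]]
163.69885656578242 121.54883370935205
164.17284734923896 122.30951767106653
-196.13214185584354 99.72400471719638
-196.56411464327985 100.73645031020979
[[ 547.5 -426.6    8. ]
 [ 430.4 -393.1    8. ]
 [ 461.5 -293.3    8. ]]
```

Request:
servo_tool(hand=[0.4,0.4,0.4,0.4,0.4,0.4,0.4,0.4,0.4,0.4], offset=[[-8,-18,0],[-22,-50,0],[-40,-90,0],[-58,-130,-5],[-75,-168,-12],[-88,-198,-25],[-98,-220,-38],[-103,-231,-48],[-103,-231,-52],[-103,-231,-52]], angular=[[0,0,0],[-0.015,-0.05,0],[-0.036,-0.125,0],[-0.058,-0.2,0],[-0.08,-0.275,0],[-0.1,-0.345,0],[-0.115,-0.395,0],[-0.122,-0.419,0],[-0.122,-0.419,0],[-0.122,-0.419,0]])

```text
time: 19.35
tool_pos: [440.0, -341.1, 212.7]
ee_rot: [0.824, -0.524, 0.207, -0.061]
force: [0.0, 0.1, 0.8]
opening: 51.6
```

Request:
servo_tool(hand=[0.4,0.4], offset=[[0,0,0],[0,0,0]], angular=[[0,0,0],[0,0,0]])

```text
time: 19.55
tool_pos: [441.2, -341.0, 214.0]
ee_rot: [0.824, -0.523, 0.209, -0.06]
force: [-0.5, -0.2, 0.1]
opening: 51.4
```

```bash
python3 - <<'E'
from h import *
from scipy.spatial.transform import Rotation as R
c=snap('scene','scene10');p=c['pixels']
s=r.sense(); print(s['time'],s['tool_pos'],s['force'],s['opening'],s['qpos'].round(3)); print(R.from_quat(s['ee_rot']).as_matrix().round(3))
a=cv2.resize(p[90:210,200:350],None,fx=5,fy=5,interpolation=cv2.INTER_CUBIC)
a=(255*(a/255.)**.6).astype(np.uint8)
cv2.imwrite('pics/f3.png',a[:,:,::-1])
c=snap('top','top10');p=c['pixels']
a=cv2.resize(p[190:310,400:550],None,fx=5,fy=5,interpolation=cv2.INTER_CUBIC)
a=(255*(a/255.)**.6).astype(np.uint8)
cv2.imwrite('pics/f4.png',a[:,:,::-1])
E
```

```text
19.6 [ 441.1148697  -340.97146569  213.86598284] [ 1.10947381  0.19782068 -0.47788815] 51.248039001125946 [-0.977 -0.208  2.123  0.35   0.911 -0.017]
[[ 0.366 -0.837  0.407]
 [-0.887 -0.445 -0.119]
 [ 0.28  -0.318 -0.906]]
```

View pics/f3.png

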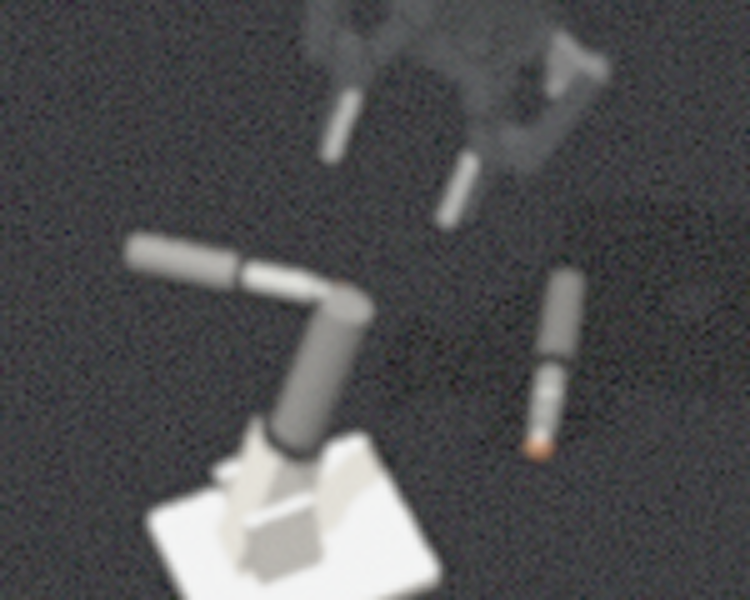

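View pics/f4.png

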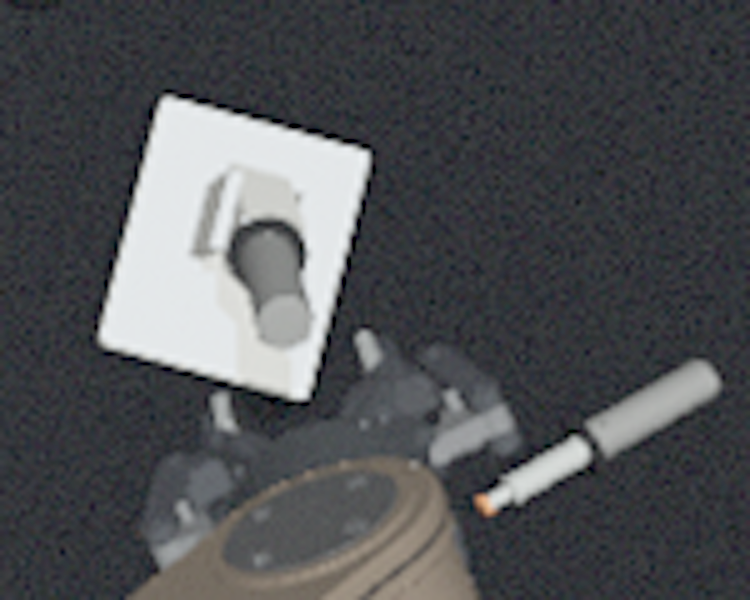

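```bash
python3 - <<'E'
from h import *
t=load('top10')[1:]; s=load('scene10')[1:]
for a,b in (((215,395),(447,222)),((215,395),(330,158)),((365,335),(447,222)),((365,335),(330,158)),((290,365),(389,190))):
    P,e=tri((400+a[0]/5-.4,190+a[1]/5-.4),(200+b[0]/5-.4,90+b[1]/5-.4),t,s); print(P.round(1),e.round(1), 'along tool z rel TCP',((P-[441.1,-341,213.9])@[.407,-.119,-.906]).round(1))
E
```

```text
[ 426.4 -305.5  235. ] 0.2 along tool z rel TCP -29.3
[ 444.6 -316.7  275.4] 54.1 along tool z rel TCP -57.2
[ 431.3 -345.3  218.1] 58.8 along tool z rel TCP -7.3
[ 447.6 -361.   248.8] 1.3 along tool z rel TCP -26.6
[ 436.9 -333.3  241.9] 1.2 along tool z rel TCP -28.0
```

The fingers line up with the handle axis in both views (f3: tip midpoint (389,190) against the axis at 391; f4: 290 against 295). Triangulated, the open tips are 28 mm behind the reported TCP, which fits the earlier finding. Advancing along the axis.

Request:
servo_tool(hand=[0.4,0.4,0.4,0.4,0.4,0.4,0.4], offset=[[4,-1,-9],[10,-3,-23],[17,-5,-38],[23,-7,-51],[27,-8,-60],[28,-8,-63],[28,-8,-63]], angular=[[0,0,0],[0,0,0],[0,0,0],[0,0,0],[0,0,0],[0,0,0],[0,0,0]])

```text
time: 20.35
tool_pos: [468.2, -348.9, 149.0]
ee_rot: [0.824, -0.524, 0.207, -0.061]
force: [-0.5, 0.1, 1.3]
opening: 51.4
```

```bash
python3 - <<'E'
from h import *
c=snap('scene','scene11');p=c['pixels']
s=r.sense(); print(s['time'],s['tool_pos'],s['force'],s['opening'])
a=cv2.resize(p[120:200,220:295],None,fx=5,fy=5,interpolation=cv2.INTER_CUBIC)
c=snap('top','top11');p=c['pixels']
b=cv2.resize(p[210:290,415:490],None,fx=5,fy=5,interpolation=cv2.INTER_CUBIC)
a=np.hstack([a,b]);a=(255*(a/255.)**.6).astype(np.uint8)
cv2.imwrite('pics/f5.png',a[:,:,::-1])
E
```

```text
20.4 [ 468.30960326 -349.30737687  149.78454181] [ 0.30395411 -0.43525369 -0.18172835] 51.27084196430302
```

View pics/f5.png

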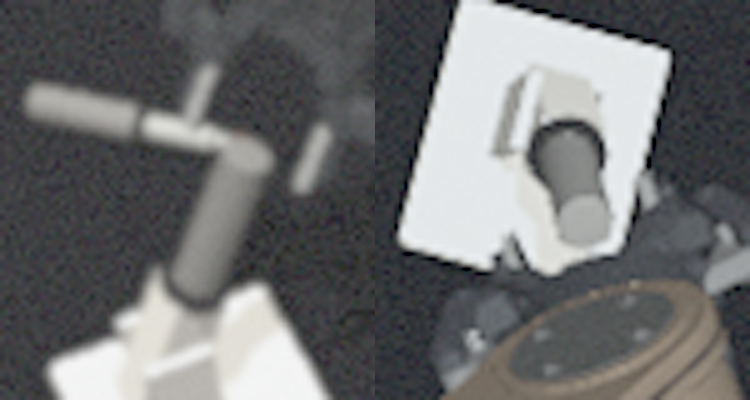

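Centred in both views. Advancing the rest and closing.

Request:
servo_tool(hand=[0.4,0.4,0.4,0.4,0.6,0.8,0.8,0.8,0.8,0.8], offset=[[5,-1,-10],[10,-3,-23],[15,-5,-33],[17,-5,-37],[17,-5,-37],[17,-5,-37],[17,-5,-37],[17,-5,-37],[17,-5,-37],[17,-5,-37]], angular=[[0,0,0],[0,0,0],[0,0,0],[0,0,0],[0,0,0],[0,0,0],[0,0,0],[0,0,0],[0,0,0],[0,0,0]], grip_force=70)

```text
time: 21.45
tool_pos: [485.1, -354.3, 112.9]
ee_rot: [0.824, -0.524, 0.208, -0.06]
force: [-0.9, 0.7, 0.8]
opening: 22.6
```

```bash
python3 - <<'E'
from h import *
c=snap('scene','scene12');p=c['pixels']
s=r.sense(); print(s['time'],s['tool_pos'],s['force'],s['moment'],s['opening'])
a=cv2.resize(p[120:200,220:295],None,fx=5,fy=5,interpolation=cv2.INTER_CUBIC)
c=snap('top','top12');p=c['pixels']
b=cv2.resize(p[210:290,415:490],None,fx=5,fy=5,interpolation=cv2.INTER_CUBIC)
a=np.hstack([a,b]);a=(255*(a/255.)**.6).astype(np.uint8)
cv2.imwrite('pics/f6.png',a[:,:,::-1])
E
```

```text
21.5 [ 485.08721511 -354.3014229   112.91074816] [-1.21304986 -0.06019782  0.64414878] [ 0.18278259  0.42654402 -0.0142941 ] 22.64636939016974
```

View pics/f6.png

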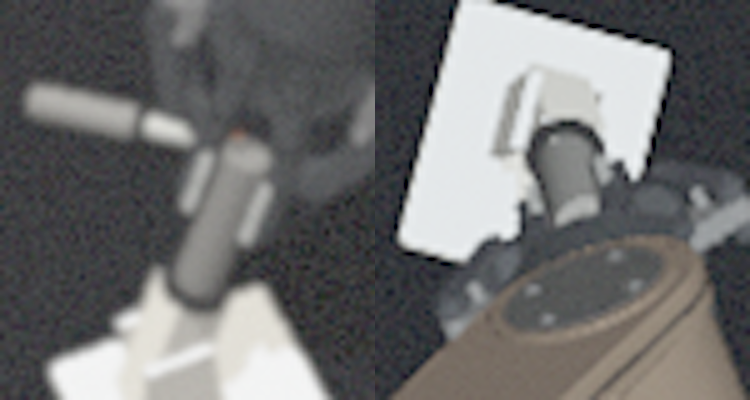

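Gripped on the handle (opening 22.6). Drawing it out along its axis.

Request:
servo_tool(hand=[0.8,0.8,0.8,0.8,0.8,0.8,0.8,0.8,0.8,0.8], offset=[[-2,0.6,4.5],[-5,1.4,11],[-10,2.9,22.5],[-16,4.6,36],[-22,6.4,49],[-28,8.1,62.5],[-34,9.9,76],[-38,11,85],[-41,12,91.5],[-41,12,91.5]], angular=[[0,0,0],[0,0,0],[0,0,0],[0,0,0],[0,0,0],[0,0,0],[0,0,0],[0,0,0],[0,0,0],[0,0,0]], grip_force=80)

```text
time: 22.55
tool_pos: [444.2, -342.8, 205.8]
ee_rot: [0.824, -0.524, 0.209, -0.06]
force: [-0.9, -0.7, -1.1]
opening: 22.3
```

```bash
python3 - <<'E'
from h import *
c=snap('scene','scene13');p=c['pixels']
s=r.sense(); print(s['time'],s['tool_pos'],s['force'],s['moment'],s['opening'])
a=cv2.resize(p[100:200,220:315],None,fx=4,fy=4,interpolation=cv2.INTER_CUBIC)
c=snap('top','top13');p=c['pixels']
b=cv2.resize(p[200:300,415:510],None,fx=4,fy=4,interpolation=cv2.INTER_CUBIC)
a=np.hstack([a,b]);a=(255*(a/255.)**.6).astype(np.uint8)
cv2.imwrite('pics/f7.png',a[:,:,::-1])
E
```

```text
22.6 [ 444.13634501 -342.4549632   204.7632768 ] [-0.37121061  0.2788785  -2.35897118] [0.04383433 0.29730198 0.04775003] 22.25912044524603
```

View pics/f7.png

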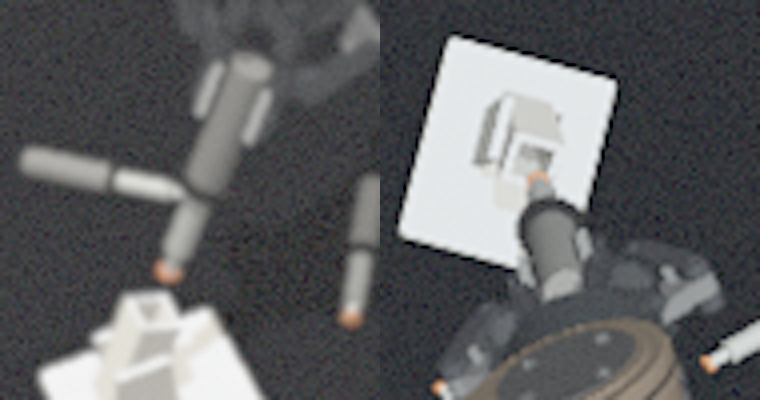

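The probe is clear of the sleeve (tip at (168,270), mouth at (150,300)). Now I'll measure the spot and the lids in both views.

```bash
python3 - <<'E'
from h import *
p=load('top13')[0];q=load('scene13')[0]
a=cv2.resize(p[160:250,210:330],None,fx=6,fy=6,interpolation=cv2.INTER_CUBIC)
a=(255*(a/255.)**2).astype(np.uint8)
cv2.imwrite('pics/g1.png',a[:,:,::-1])
a=cv2.resize(q[270:360,290:410],None,fx=6,fy=6,interpolation=cv2.INTER_CUBIC)
a=(255*(a/255.)**2).astype(np.uint8)
cv2.imwrite('pics/g2.png',a[:,:,::-1])
E
```

```text
(no output)
```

View pics/g1.png

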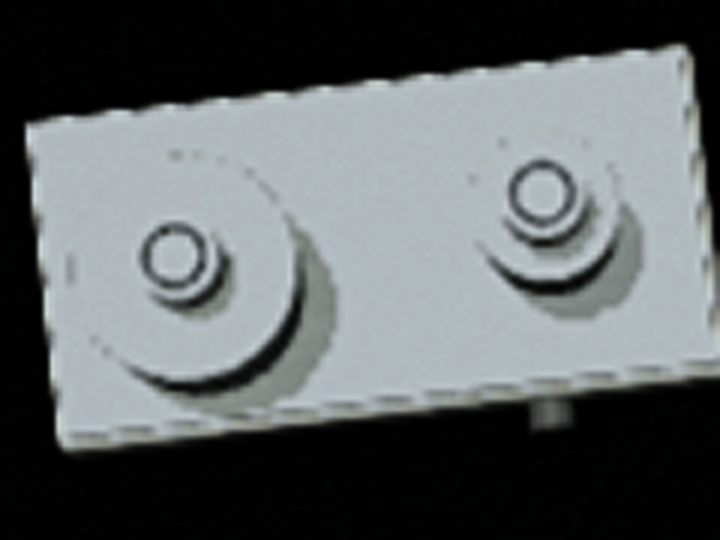

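View pics/g2.png

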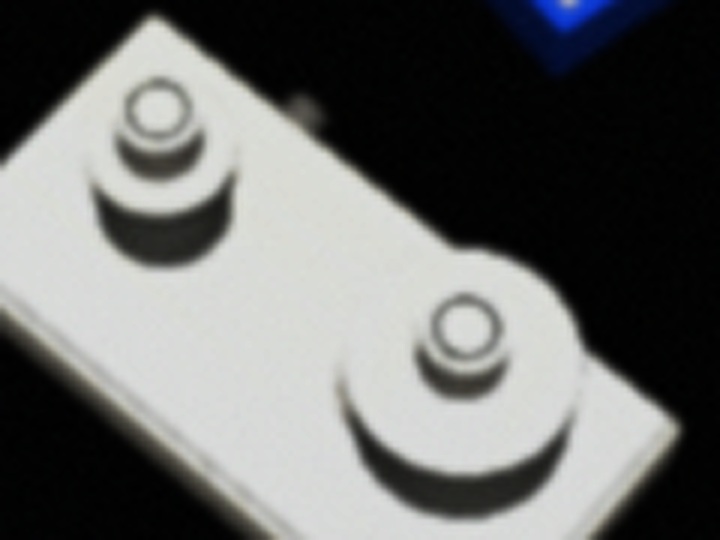

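```bash
python3 - <<'E'
from h import *
t=load('top13')[1:]; s=load('scene13')[1:]
A=onz(*t,210+174/6-.42,160+256/6-.42,116);B=onz(*s,290+466/6-.42,270+328/6-.42,116);print('spot',A,B,(A+B)/2)
P,e=tri((210+174/6-.42,160+256/6-.42),(290+466/6-.42,270+328/6-.42),t,s);print(P,e)
A=onz(*t,210+542/6-.42,160+193/6-.42,116);B=onz(*s,290+158/6-.42,270+108/6-.42,116);print('nspot',A,B,(A+B)/2)
E
```

```text
spot [582.6833031  107.54489475 116.        ] [583.47011267 109.00067806 116.        ] [583.07670789 108.27278641 116.        ]
[582.84965462 108.11715297 113.6234911 ] 0.6357442629399348
nspot [603.2015617  -25.80564331 116.        ] [603.55692858 -24.76392264 116.        ] [603.37924514 -25.28478298 116.        ]
```

Spot ≈ (583, 108.3, 116); the views agree within 1.5 mm. Turn upright and carry over.

Request:
servo_tool(hand=[0.8,0.8,0.8,0.8,0.8,0.8,0.8,0.8,0.8,0.8], offset=[[-2,1,10],[-4,2,30],[-4,5,50],[0,12,65],[8,30,70],[20,60,70],[31,98,70],[43,138,70],[55,178,70],[67,218,70]], angular=[[0,0,0],[0,0,0],[0.012,0.042,0],[0.03,0.1,0],[0.05,0.168,0],[0.07,0.24,0],[0.09,0.31,0],[0.108,0.37,0],[0.118,0.405,0],[0.1217,0.4189,0]])

```text
time: 23.65
tool_pos: [512.2, -122.7, 274.3]
ee_rot: [0.844, -0.537, -0.0, 0.0]
force: [1.0, 0.2, -1.6]
opening: 22.6
```

Request:
servo_tool(hand=[0.8,0.8,0.8,0.8,0.8,0.8,0.8,0.8,0.8,0.8], offset=[[13,42,0],[25,83,0],[38,124,0],[49,160,-2],[59,190,-8],[66,213,-16],[70,226,-24],[72,232,-30],[72,232.6,-34],[72,232.6,-34]], angular=[[0,0,0],[0,0,0],[0,0,0],[0,0,0],[0,0,0],[0,0,0],[0,0,0],[0,0,0],[0,0,0],[0,0,0]])

```text
time: 24.65
tool_pos: [582.7, 107.5, 239.2]
ee_rot: [0.844, -0.537, -0.001, 0.001]
force: [-0.2, -0.2, -1.4]
opening: 22.5
```

```bash
python3 - <<'E'
from h import *
from scipy.spatial.transform import Rotation as R
c=snap('scene','scene14');p=c['pixels']
s=r.sense(); print(s['time'],s['tool_pos'],s['force'],s['moment'],s['opening']);print(R.from_quat(s['ee_rot']).as_matrix().round(4),s['qpos'].round(3))
a=cv2.resize(p[255:345,325:425],None,fx=6,fy=6,interpolation=cv2.INTER_CUBIC)
a=(255*(a/255.)**.7).astype(np.uint8)
cv2.imwrite('pics/g3.png',a[:,:,::-1])
c=snap('top','top14');p=c['pixels']
a=cv2.resize(p[160:260,190:310],None,fx=6,fy=6,interpolation=cv2.INTER_CUBIC)
cv2.imwrite('pics/g4.png',a[:,:,::-1])
E
```

```text
24.7 [582.97029786 107.27880172 239.922403  ] [-0.03080334 -0.61278974 -1.74546967] [-0.02556039  0.03505381  0.02512083] 22.37360535550273
[[ 4.230e-01 -9.061e-01 -7.000e-04]
 [-9.061e-01 -4.230e-01 -7.000e-04]
 [ 4.000e-04  9.000e-04 -1.000e+00]] [ 1.100e-02  8.300e-02  1.751e+00 -1.000e-03  1.308e+00  1.146e+00]
```

View pics/g3.png

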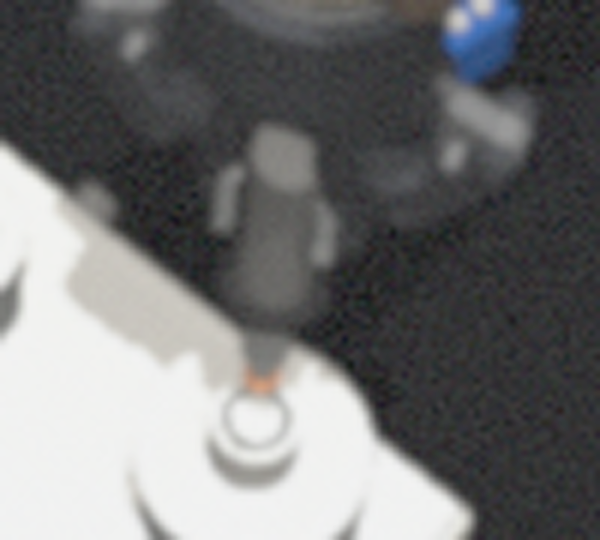

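View pics/g4.png

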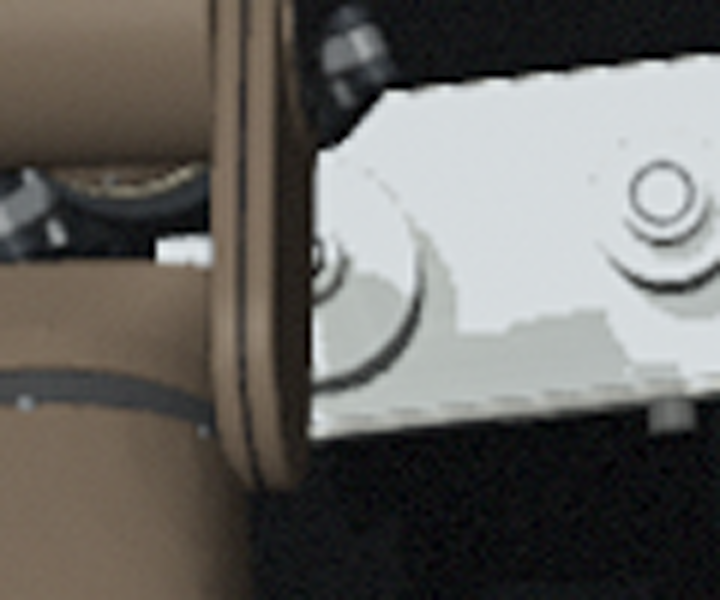

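```bash
python3 - <<'E'
from h import *
p,K,T=load('scene14')
for z in(116,145,215,218,305): 
    u=proj(K,T,[583,107.8,z]); print(z,u.round(1),((u-[325,255]+.42)*6).round(0))
for z in(140,145,150): print(onz(K,T,325+260/6-.42,255+386/6-.42,z))
a=p[300:345,345:395]
a=cv2.resize(a,None,fx=14,fy=14,interpolation=cv2.INTER_CUBIC); cv2.imwrite('pics/g5.png',a[:,:,::-1])
E
```

```text
116 [367.  323.7] [254. 415.]
145 [367.8 317.9] [259. 380.]
215 [369.8 302.7] [271. 288.]
218 [369.9 302. ] [272. 284.]
305 [372.8 280.3] [289. 155.]
[582.62269026 108.20016457 140.        ]
[584.39618193 109.57667077 145.        ]
[586.1696736  110.95317696 150.        ]
```

View pics/g5.png

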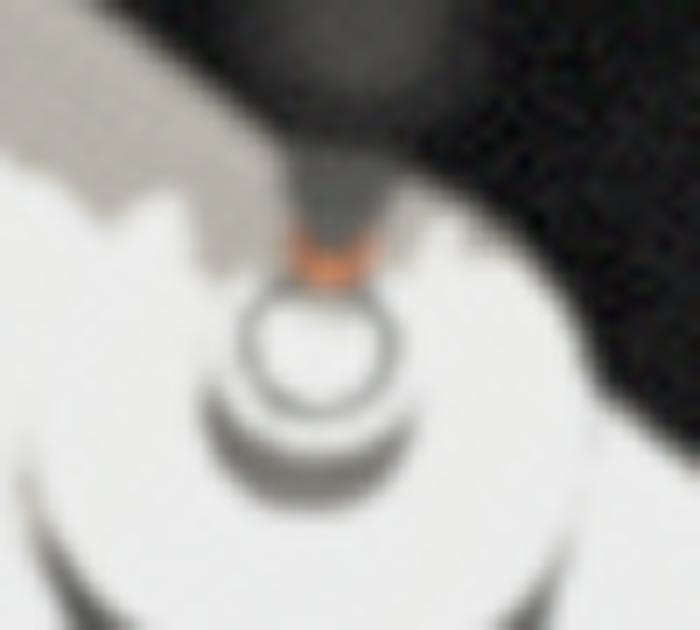

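g5: the tip (335,257) is right above the ring (319,345), and within about 1 px of the ray for a tip at 145 mm. Lowering, then creeping by force.

Request:
servo_tool(hand=[0.8,0.8,0.8,0.8,0.8,0.8,0.8,0.8,0.8], offset=[[0,0,-4],[0,0,-9],[0,0,-14],[0,0,-18],[0,0,-21],[0,0,-23],[0,0,-23],[0,0,-23],[0,0,-23]], angular=[[0,0,0],[0,0,0],[0,0,0],[0,0,0],[0,0,0],[0,0,0],[0,0,0],[0,0,0],[0,0,0]])

```text
time: 25.65
tool_pos: [583.4, 108.3, 217.6]
ee_rot: [0.844, -0.537, 0.0, -0.0]
force: [-0.4, 0.3, -1.2]
opening: 22.2
```

```bash
python3 - <<'E'
from h import *
F=[];Z=[]
for i in range(4):
    c=r.read_camera('scene'); s=r.sense(); F.append(s['force']);Z.append(s['tool_pos'])
print(s['time'],np.mean(F,0).round(2),np.std(F,0).round(2),np.mean(Z,0).round(2))
p=c['pixels']; cv2.imwrite('pics/scene15.png',p[:,:,::-1]); np.savez('pics/scene15.npz',p=p,K=c['camera_matrix'],T=c['camera_from_world'])
a=cv2.resize(p[255:345,330:405],None,fx=8,fy=8,interpolation=cv2.INTER_CUBIC)[:600]
a=(255*(a/255.)**.7).astype(np.uint8)
cv2.imwrite('pics/g6.png',a[:,:,::-1])
E
```

```text
25.85 [ 0.22 -0.23 -2.06] [0.21 0.74 0.62] [583.33 108.31 217.49]
```

View pics/g6.png

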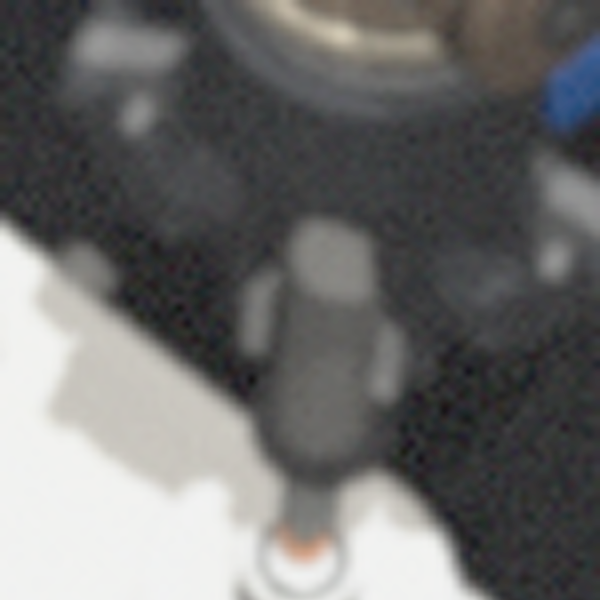

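```bash
python3 - <<'E'
from h import *
p,K,T=load('scene15')
for z in(116,122.4,195.4,282.4): 
    u=proj(K,T,[583.3,108.3,z]); print(z,((u-[330,255]+.44)*8).round(0))
a=cv2.resize(p[305:345,345:390],None,fx=14,fy=14,interpolation=cv2.INTER_CUBIC)
b=cv2.resize(p[275:315,345:390],None,fx=14,fy=14,interpolation=cv2.INTER_CUBIC); b=(255*np.clip(b/255.*1.6,0,1)**.6).astype(np.uint8)
cv2.imwrite('pics/g7.png',a[:,:,::-1]);cv2.imwrite('pics/g8.png',b[:,:,::-1])
E
```

```text
116 [300. 555.]
122.4 [301. 545.]
195.4 [318. 422.]
282.4 [340. 256.]
```

View pics/g7.png

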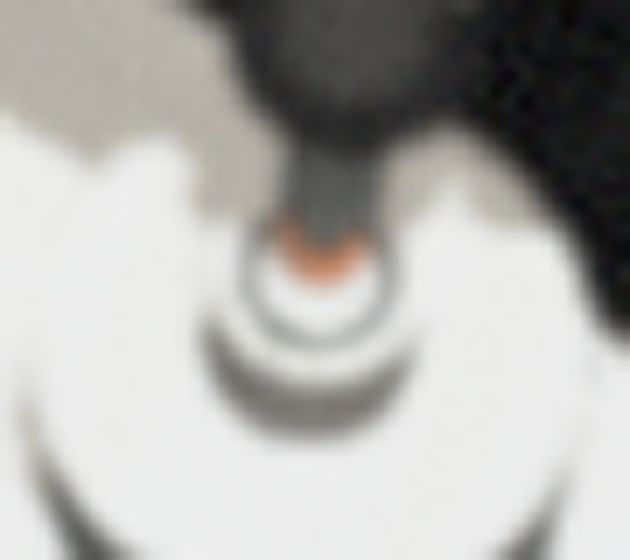

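View pics/g8.png

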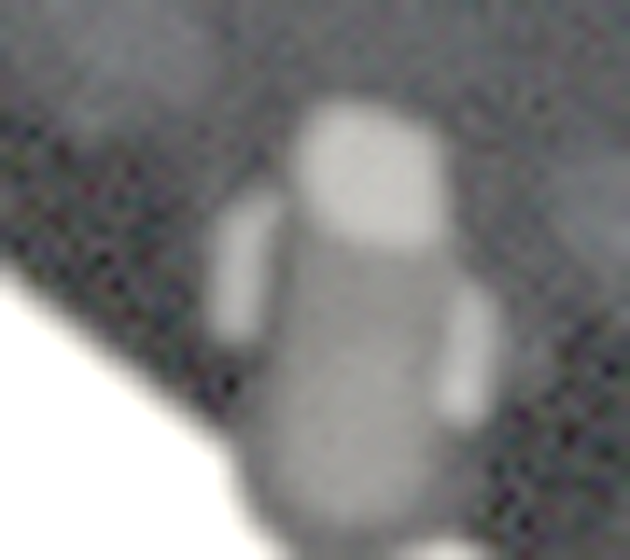

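The handle end sits about 1.5 px left of and 1 px below where a vertical axis should put it, so the probe leans roughly 1.6° towards +x. I'll correct by −0.025 rad about y and creep down.

Request:
servo_tool(hand=[0.8,0.8,0.8,0.8,0.8], offset=[[0,0,0],[0,0,-1],[0,0,-2],[0,0,-2],[0,0,-2]], angular=[[0,-0.012,0],[0,-0.025,0],[0,-0.025,0],[0,-0.025,0],[0,-0.025,0]])

```text
time: 26.35
tool_pos: [583.1, 108.3, 215.2]
ee_rot: [0.844, -0.537, 0.011, -0.007]
force: [0.1, 1.0, -1.7]
opening: 22.5
```

```bash
cat > m.py <<'E'
from h import *
import sys
F=[];Z=[]
for i in range(4):
    c=r.read_camera('scene'); s=r.sense(); F.append(s['force']);Z.append(s['tool_pos'])
print(s['time'],np.mean(F,0).round(2),np.std(F,0).round(2),np.mean(Z,0).round(2),s['moment'].round(3),s['ee_rot'].round(4),s['opening'])
n=sys.argv[1]
p=c['pixels']; cv2.imwrite('pics/scene%s.png'%n,p[:,:,::-1]); np.savez('pics/scene%s.npz'%n,p=p,K=c['camera_matrix'],T=c['camera_from_world'])
a=cv2.resize(p[305:345,345:390],None,fx=8,fy=8,interpolation=cv2.INTER_CUBIC)
b=cv2.resize(p[275:315,345:390],None,fx=8,fy=8,interpolation=cv2.INTER_CUBIC); b=(255*np.clip(b/255.*1.6,0,1)**.6).astype(np.uint8)
cv2.imwrite('pics/m%s.png'%n,np.hstack([a,b])[:,:,::-1])
E
python3 m.py 16
```

```text
26.55 [-0.1   0.3  -1.36] [0.26 0.27 0.48] [583.25 108.28 215.26] [ 0.034 -0.007 -0.016] [ 0.8437 -0.5366  0.0107 -0.0067] 21.990947355275086
```

View pics/m16.png

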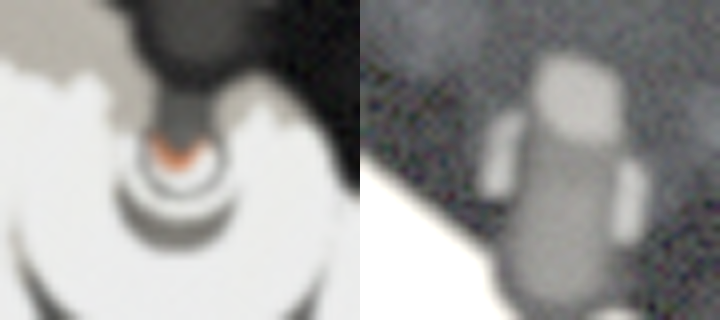

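Request:
servo_tool(hand=[0.8,0.8,0.8,0.8], offset=[[0,0,-1],[0,0,-2],[0,0,-2],[0,0,-2]], angular=[[0,0,0],[0,0,0],[0,0,0],[0,0,0]])

```text
time: 26.95
tool_pos: [583.2, 108.3, 213.1]
ee_rot: [0.844, -0.537, 0.011, -0.007]
force: [-0.3, -0.0, -1.2]
opening: 22.2
```

Request:
servo_tool(hand=[0.8,0.8,0.8,0.8], offset=[[0,0,-1],[0,0,-2],[0,0,-2],[0,0,-2]], angular=[[0,0,0],[0,0,0],[0,0,0],[0,0,0]])

```text
time: 27.35
tool_pos: [583.2, 108.3, 211.2]
ee_rot: [0.844, -0.537, 0.011, -0.007]
force: [-0.3, 0.1, -1.1]
opening: 22.4
```

Request:
servo_tool(hand=[0.8,0.8,0.8,0.8], offset=[[0,0,-1],[0,0,-1.5],[0,0,-1.5],[0,0,-1.5]], angular=[[0,0,0],[0,0,0],[0,0,0],[0,0,0]])

```text
time: 27.75
tool_pos: [583.3, 108.3, 210.0]
ee_rot: [0.844, -0.537, 0.011, -0.007]
force: [-0.2, 0.2, 0.5]
opening: 22.1
```

```bash
python3 m.py 17
```

```text
27.95 [ 0.12 -0.03  0.16] [0.64 0.39 0.52] [583.28 108.31 209.92] [-0.027  0.097  0.039] [ 0.8437 -0.5366  0.0108 -0.0067] 22.256438417782274
```

View pics/m17.png

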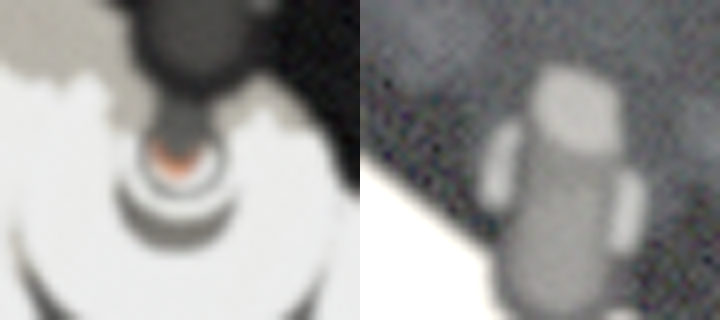

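Contact: force up 1.7 N at z = 209.9, so first touch was near 211.3. The tip face (180,158) is inside the ring (184,160), about 1 mm off centre. Pressing in to z ≈ 205.3.

Request:
servo_tool(hand=[0.8,0.8,0.8,0.8,0.8,0.8,0.8], offset=[[0,0,-1],[0,0,-2],[0,0,-3],[0,0,-4],[0,0,-4],[0,0,-4],[0,0,-4]], angular=[[0,0,0],[0,0,0],[0,0,0],[0,0,0],[0,0,0],[0,0,0],[0,0,0]])

```text
time: 28.65
tool_pos: [583.4, 108.3, 206.0]
ee_rot: [0.844, -0.537, 0.011, -0.007]
force: [-0.1, -0.1, 3.0]
opening: 22.3
```

```bash
python3 m.py 18; python3 - <<'E'
from h import *
F=[]
for i in range(12):
    r.read_camera('top'); s=r.sense(); F.append(np.r_[s['force'],s['tool_pos'][2]])
print(np.mean(F,0).round(2),np.std(F,0).round(2))
E
```

```text
28.85 [-0.74  0.37  2.08] [0.22 0.37 0.5 ] [583.33 108.27 205.9 ] [0.035 0.021 0.036] [ 0.8437 -0.5366  0.0109 -0.0067] 22.25494404676508
[-1.200e-01  1.000e-02  2.160e+00  2.058e+02] [0.47 0.57 0.51 0.03]
```

View pics/m18.png

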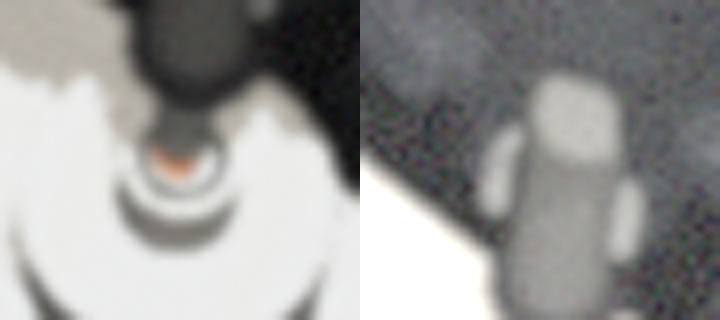

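Request:
servo_tool(hand=[0.8,0.8,0.8], offset=[[0,0,-0.6],[0,0,-0.6],[0,0,-0.6]], angular=[[0,0,0],[0,0,0],[0,0,0]])

```text
time: 29.75
tool_pos: [583.3, 108.3, 205.2]
ee_rot: [0.844, -0.537, 0.011, -0.007]
force: [0.4, -0.1, 3.2]
opening: 22.3
```

```bash
python3 - <<'E'
from h import *
p,K,T=load('scene18')
P=onz(K,T,367.06,324.3,116); print(P, onz(K,T,345+184/8-.44,305+160/8-.44,116)); print('vert end',proj(K,T,[P[0],P[1],270.2]),'seen 371.7 290.4', onz(K,T,371.7,290.4,270.2)-P)
F=[]
for i in range(14):
    c=r.read_camera('scene'); s=r.sense(); F.append(np.r_[s['force'],s['tool_pos']])
print(s['time'],np.mean(F,0).round(2),s['opening'])
p=c['pixels']; a=cv2.resize(p[250:370,290:430],None,fx=5,fy=5,interpolation=cv2.INTER_CUBIC); a=(255*(a/255.)**.7).astype(np.uint8); cv2.imwrite('pics/fin.png',a[:,:,::-1])
E
```

```text
[583.83141129 108.82309637 116.        ] [583.49171714 109.92525324 116.        ]
vert end [371.68676617 290.03043151] seen 371.7 290.4 [  0.51202648   0.54015944 154.2       ]
30.45 [ 1.0000e-01 -7.0000e-02  2.5700e+00  5.8324e+02  1.0826e+02  2.0518e+02] 22.46883302590384
```

View pics/fin.png

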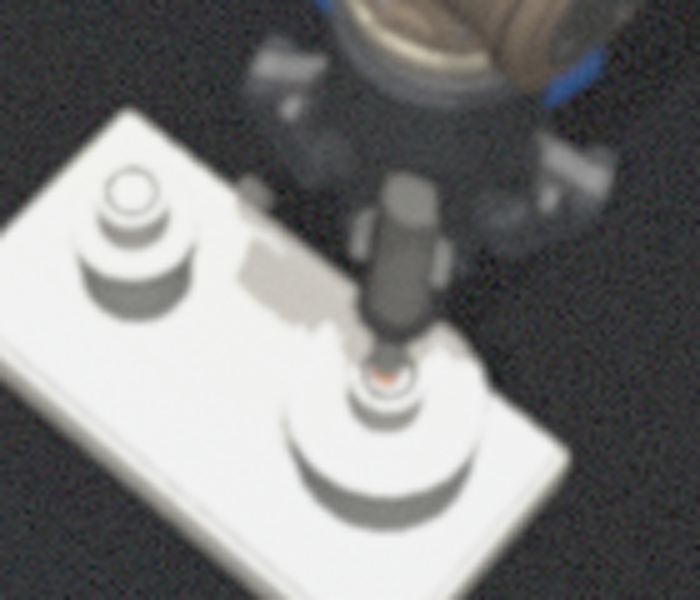

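Force is 2.6 − (−1.5) ≈ 4.1 N, so the plunger is about 6 mm in. The axis is vertical within about 0.3° in this view, the tip is inside the ring, and both lids are flat. Handing in.

```bash
python3 -c "
from plant import r
print(r.hand_in()); print(r.sense()['time'])"
```

```text
the job is handed in; nothing more can be done
None
the job is handed in; nothing more can be done
```

I closed both pots with their matching lids, then took the large thermometer from its stand. I handed in at about 30 s of the 72 s, with the arm still holding it on the wide lid's spot.

**Last checks**
- **Lids:** both look flat in the camera views, with an even pot wall below each flange. Each met its rim at the expected height.
- **Plunger:** the force is about 4.1 N and the travel since first touch about 6 mm, so the spring tip is about half way in.
- **Tip position:** the end face is inside the ring, about 1 mm off its centre.
- **Upright:** within about 0.3° in the scene view. The arm hid the probe from the top camera, so this rests on one view.

**What disagreed or failed**
- **Fingertips:** they sit about 23 mm behind the reported TCP. Because of that, my first two tries at the wide lid closed on top of its knob, with about 5 N and no movement of the lid. I allowed for this afterwards.
- **Probe lean:** after lifting, the probe leaned about 1.6° in the grip. I corrected it by turning the tool 0.025 rad before pressing.

I did not touch the dishes, the tip box or the bottle.

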